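Make up a lamp kit: module and lens into the nest, job clips snapped on their rings

TASK

Make up the lamp kit. Lift the tipping tray by its red tab until the loose round LED module slides all the way into the low corner by the hinge, let the tray down flat again, take the module out and lay it flat, face up, in the round nest of the grey carrier, then set the lens cap squarely over it. Also snap every job clip on the bench onto the front leg (the one towards the robot) of the ring of its own colour, pushing until the gate has snapped shut around the leg, and leave each lying flat there; leave the other things on the bench where they are.

Things in the scene. Friction and masses are not known exactly. Their poses are not given: they have to be found in the camera images.
- disc: round LED module: aluminium disc 60 mm across, 9 mm thick, white face with six yellow LEDs on top, 50 to 100 g; origin at the centre of its underside, z up through its face. Starts loose in the tipping tray, where it slides at a tilt of about 0.3 rad or more
- tip (a joint): tilt of the square black tipping tray in rad: 0 flat (start), up to 0.75. 150 mm outside, floor top 12 mm above the bench when flat, walls 5 mm thick and 12 mm high above its floor. Hinged under its far corner (level hinge, 8 mm above the bench), lifted by the tab at the other end of the diagonal; falls back flat slowly when let go
- tray_base: steel foot under the tray, fixed. Origin on the bench exactly under the hinge; its -x axis runs from the hinge along the tray's diagonal to the tab handle, y along the hinge, z up. Lifting the tab turns the tray about this y, through a point 8 mm above the origin
- tray_seat (a point): point of the tray's floor (moves with it) under the disc's centre when the disc is home in the corner by the hinge, touching both walls; 50 mm from the hinge. Both walls beside it are dipped to 3.5 mm above the floor for 45 mm, so fingers pass on both sides of the disc, closing along tray_base y, tips 5 mm above the floor
- tray_handle (a point): centre of the red round tab handle (28 mm across, 18 mm thick along tray_base y, on a 12 mm stem; 232 mm from the hinge, its centre 50 mm above the bench when flat). Pinched from above across its 18 mm, it turns freely between the fingers; lifting takes about 3 N
- carrier: grey kit carrier, plate 110 (x) by 280 (y) by 8 mm fixed to the bench, origin at the centre of its underside; black round nest on it. The three rings stand in front of it (towards -x) side by side, 90 mm apart, with the same yaw
- lens: lens cap, 70 to 115 g: black round flange 72 mm across, 9 mm high, with an orange barrel on it, 40 mm across, from 9 to 39 mm height, glass on top. Under the flange a recess 66 mm wide and 4 mm deep: set on the module in the nest, it drops over the module's top, its origin then 5 mm above the nest's floor. Origin at the centre of its underside, z up. Starts upright on the bench
- nest (a point): centre of the nest's floor, 11 mm above the bench: a round recess 70 mm wide with a rim standing 3.5 mm above its floor
- clip_yellow: yellow job clip (may be absent), flat-lying snap hook, 0.12 to 0.19 kg: yellow handle block x -74 to -8 mm, 22 mm wide (y), 22 mm high; steel hook loop of 10 mm round bar x -5 to 79, y -28 to 28 mm, 10 mm high. Origin on its underside between handle and loop, x from handle to hook, z up. Mouth in the front end, free from y = -18 to 1 mm, shut by a sprung gate
- gate_yellow (a joint): angle of the yellow clip's gate in rad: 0 shut, opens inwards to 1.95; a spring shuts it. A ring leg pushed in through the mouth, moving along the clip's -x at y = -8 mm, swings it open (under 10 N) and passes it on reaching x = 9 to 18 mm, when it snaps shut in front of the leg
- ring_yellow: tag ring, fixed: upright closed loop of two 7 mm steel legs and a level yellow top bar (11 mm thick, top at 52 mm). Origin on the bench, in the axis of the front leg (towards the robot); x along the top bar to the rear leg 85 mm behind; the carrier plate begins 75 mm behind the front leg. A clip lies flat on the bench around the front leg, under the top bar, hook along this x
- clip_green: green job clip (may be absent), flat-lying snap hook, 0.12 to 0.19 kg: green handle block x -74 to -8 mm, 22 mm wide (y), 22 mm high; steel hook loop of 10 mm round bar x -5 to 79, y -28 to 28 mm, 10 mm high. Origin on its underside between handle and loop, x from handle to hook, z up. Mouth in the front end, free from y = -18 to 1 mm, shut by a sprung gate
- gate_green (a joint): angle of the green clip's gate in rad: 0 shut, opens inwards to 1.95; a spring shuts it. A ring leg pushed in through the mouth, moving along the clip's -x at y = -8 mm, swings it open (under 10 N) and passes it on reaching x = 9 to 18 mm, when it snaps shut in front of the leg
- ring_green: tag ring, fixed: upright closed loop of two 7 mm steel legs and a level green top bar (11 mm thick, top at 52 mm). Origin on the bench, in the axis of the front leg (towards the robot); x along the top bar to the rear leg 85 mm behind; the carrier plate begins 75 mm behind the front leg. A clip lies flat on the bench around the front leg, under the top bar, hook along this x
- clip_blue: blue job clip (may be absent), flat-lying snap hook, 0.12 to 0.19 kg: blue handle block x -74 to -8 mm, 22 mm wide (y), 22 mm high; steel hook loop of 10 mm round bar x -5 to 79, y -28 to 28 mm, 10 mm high. Origin on its underside between handle and loop, x from handle to hook, z up. Mouth in the front end, free from y = -18 to 1 mm, shut by a sprung gate
- gate_blue (a joint): angle of the blue clip's gate in rad: 0 shut, opens inwards to 1.95; a spring shuts it. A ring leg pushed in through the mouth, moving along the clip's -x at y = -8 mm, swings it open (under 10 N) and passes it on reaching x = 9 to 18 mm, when it snaps shut in front of the leg
- ring_blue: tag ring, fixed: upright closed loop of two 7 mm steel legs and a level blue top bar (11 mm thick, top at 52 mm). Origin on the bench, in the axis of the front leg (towards the robot); x along the top bar to the rear leg 85 mm behind; the carrier plate begins 75 mm behind the front leg. A clip lies flat on the bench around the front leg, under the top bar, hook along this x
- spool: solder spool, 60 mm wide and 52 mm high, bystander, origin underneath
- flux: white bottle with a red cap, 64 mm wide, 130 mm high, bystander, origin underneath
- paste: blue jar, 60 mm wide, 55 mm high, bystander, origin underneath
- driver: screwdriver lying flat, orange handle, bystander, origin underneath
- brush: brush lying flat, bystander, origin underneath
- board: green circuit board 100 by 70 mm lying flat, bystander, origin underneath
Mind the look-alikes: they are no part of the job. What is shaped like the clip_green but black or purple is not meant.

How it is judged:
On the way, in this order (a step that is already met when the one before it is completed fails the run):
1. the module lies in the low corner (within 8 mm of its seat) while the tray is tipped by more than 0.2 rad (distance between disc and tray_seat below 0.008 m and value of joint tip above 0.2 rad), for 0.2 s.
2. the module lies flat in the nest (horizontal distance between disc and nest below 0.009 m and z of disc in the frame of carrier between 0.008 and 0.015 m and angle between disc's own z axis and vertical below 0.08 rad), for 0.2 s.
3. the lens cap sits squarely on the module in the nest (all of step 2 and horizontal distance between lens and disc below 0.006 m and z of lens in the frame of carrier between 0.0135 and 0.019 m and angle between lens's own z axis and vertical below 0.06 rad), for 0.2 s.
At the end, for the whole second after the job is handed in: Module flat in the nest (within 9 mm, tilt under 0.08 rad), lens cap fully down and level on it (within 6 mm, 0.06 rad), tray flat (under 0.08 rad), every clip present flat (under 0.2 rad) with its own ring's front leg inside its loop and gate shut (under 0.15 rad), all at rest (all of step 3 and linear speed of each of lens, disc, clip_yellow, clip_green, clip_blue below 0.02 m/s and value of joint tip below 0.08 rad and x of ring_yellow in the frame of clip_yellow above 0.003 m and (x of ring_yellow in the frame of clip_yellow below 0.058 m or (x of ring_yellow in the frame of clip_yellow below 0.068 m and y of ring_yellow in the frame of clip_yellow above -0.002 m)) and y of ring_yellow in the frame of clip_yellow between -0.02 and 0.02 m and value of joint each of gate_yellow, gate_green, gate_blue below 0.15 rad and angle between each of clip_yellow, clip_green, clip_blue's own z axis and vertical below 0.2 rad and x of ring_green in the frame of clip_green above 0.003 m and (x of ring_green in the frame of clip_green below 0.058 m or (x of ring_green in the frame of clip_green below 0.068 m and y of ring_green in the frame of clip_green above -0.002 m)) and y of ring_green in the frame of clip_green between -0.02 and 0.02 m and x of ring_blue in the frame of clip_blue above 0.003 m and (x of ring_blue in the frame of clip_blue below 0.058 m or (x of ring_blue in the frame of clip_blue below 0.068 m and y of ring_blue in the frame of clip_blue above -0.002 m)) and y of ring_blue in the frame of clip_blue between -0.02 and 0.02 m); the robot touches nothing.
It fails at once if a bystander (spool, bottle, jar, screwdriver, brush, circuit board) is shifted by more than 30 mm (distance of any of spool, flux, paste, driver, brush, board from where it was at the start of the episode above 0.03 m).
Of clip_yellow, clip_green, clip_blue only 2 to 3 are there at a start; the rules pass over those that are not, and their reading is None.
At some moment in a run one of clip_yellow, clip_green, clip_blue may be knocked a few centimetres aside while the robot is not near it.
Once in a run the grip may slacken for a moment while it holds something.
It also fails if it takes over 200 s, if anything falls off the work surface, if the arm or the gripper's body presses on something with over 40 N, if the wrist force passes 120 N, or if a joint passes its speed limit or range.

ROBOT

A 6-joint arm with a two-finger parallel gripper is mounted at the origin on the work surface. World frame = base frame: x ahead of the robot, y to its left, z up, the work surface at z = 0. Lengths are in m, angles in rad, forces in N, time in s.
With the tool pointing down it reaches from about 0.425 to 0.95 m from the base axis. Payload 14.7 kg.
Tool frame: the origin (TCP) lies where the fingers leave the gripper's body, on its centre line; the fingertips stand 73 mm ahead of it and the grasp point (between the pads) lies 54 mm ahead of it; z points along the fingers, y is the direction in which the jaws open and shut (so a half turn about z gives the same grasp; the last joint's range is limited). The gripper opens to 85 mm and grips with 20 to 120 N. Pads are 22 mm wide; open, the fingers measure 114 mm over their backs; the gripper's body (76 mm by 85 mm) begins 54 mm behind the grasp point. The pads swing forward as they close: fully open they stand 13 mm farther back than shut.
Start: joints at [-1.367, 0.48, 1.596, -0, 1.065, -0.047], TCP at [0.161, -0.63, 0.304] pointing down, gripper open.
Joint ranges: [-2.75, 2.75], [-0.82, 2.05], [0.23, 2.67], [-1.56, 4.7], [0.09, 2.69], [-2.92, 2.92]. Speed limits (rad/s): [1.89, 1.89, 2.39, 3.01, 3.01, 3.01].

INTERFACE

Orientations are given as a rotation vector (axis times angle).
In Python, from bench import ctrl gives the robot as it stands.
- The arm moves only by the shell command python3 -m pendant 'ROWS' [FORCE]. ROWS is JSON, a list that holds one entry, the list of rows, each a list of 7 numbers: the turn, a rotation vector about the tool's x, y, z in rad, then the shift along the tool's x, y, z in m, then the opening in per cent of the stroke, from 0 (shut) to 100 (fully open). A call has 1 to 12 rows; each row is the pose to reach, as a shift and turn from the pose commanded when the call began, along the tool's axes at that moment; what a row does not reach only later rows make up. A row lasts 1/10 s, in which the tool goes at most 50 mm and 8.59 degrees, less where a joint would pass 70% of its speed; a pose out of reach is approached as far as the arm can. A call with a gripper value outside its range is refused whole. The fingers move at their own pace and stop on an object; FORCE is the grip in N (left out, the last holds). Time passes only in rows, so rows that repeat a pose let the fingers close. It gives the time, the measured TCP pose, the force and the opening at its end, in the units of the state.
- ctrl.observe(): the state, without advancing time (a new reading comes with each control period).
- ctrl.get_image(name): name is "scene" or "top" or "wrist"; returns a dict with "color" (400x640x3 uint8, red, green, blue), "fx", "fy", "cx", "cy" (pixels), "dist" ([k1, k2, p1, p2, k3] as OpenCV has them; the pictures are not rectified), "T" (4x4, takes a point from camera to world coordinates); the wrist camera has in their place "mount" (4x4, takes a point from camera to tool coordinates, whose origin is the TCP and whose axes are the flange's). Camera axes: x right, y up, looking along -z (the intrinsics and any distortion apply to the point x, -y, -z); pixel columns grow to the right and rows downward; lengths in m; the calibration is good to about 2 mm. A picture is of the moment at which its call begins: read the wrist's pose just before it. There is no depth.
- ctrl.hand_in(): hands the job in, once; it reports no verdict.
The state is a dict: "time_s": time; "joint_positions": joint angles; "qvel": joint speeds; "effort": joint torques, N m; "position": TCP position; "tool_rot": TCP orientation; "ft_force": force on the tool from outside, world axes, zero at the start; "torque": the same for the moment, N m; "grip_width": finger opening in m.
Only numpy, scipy, OpenCV 4.12 (cv2) and the standard library are available. Lean on these libraries where they do the work, as an engineer would, in place of code of your own. Each camera call takes 0.05 s, during which the arm holds its last target. There are 200 camera calls.

## Working session

There is one attempt and no reset: what is moved stays moved. The work goes in short steps, Python scripts to look and compute and a shell command to move; the robot and the scene stay as the last step left them, time stands still between calls to the robot, and variables do not carry over. Pictures are saved under pics/ and viewed, about 12 in all and at most 16, crops included, and the job is handed in when it is done.

```bash
ls; mkdir -p pics
python3 - <<'E'
from bench import ctrl
import cv2,json
s=ctrl.observe();print({k:(v if not hasattr(v,'__len__') else [round(float(x),4) for x in v]) for k,v in s.items()})
for n in ("top","scene"):
    d=ctrl.get_image(n);cv2.imwrite(f"pics/{n}0.png",d["color"][:,:,::-1]);print(n,d["fx"],d["fy"],d["cx"],d["cy"],d["dist"],d["T"])
E
```

```text
pics
{'time_s': 0.0, 'joint_positions': [-1.3666, 0.4808, 1.5969, -0.0, 1.0651, -0.0466], 'qvel': [0.0011, 0.0009, -0.0012, -0.0003, -0.0002, 0.0001], 'effort': [-0.001, -95.0647, -43.0182, -0.0002, 0.0122, -0.0], 'position': [0.1613, -0.6293, 0.3033], 'tool_rot': [-3.1157, -0.3928, 0.0002], 'ft_force': [-0.3025, -0.1398, 0.3405], 'torque': [0.0132, 0.0268, -0.0143], 'grip_width': 0.085479103270007}
top 370.0394015677316 370.0394015677316 314.5680696488765 203.07728290915736 [-0.00098305  0.          0.          0.          0.        ] [[ 0.01659267  0.99565456 -0.09163345  0.40078392]
 [-0.99985302  0.01612726 -0.00581724  0.00422475]
 [-0.00431416  0.0917165   0.99577581  1.21000914]
 [ 0.          0.          0.          1.        ]]
scene 465.10537482620407 465.10537482620407 326.8430046742602 203.38101327099565 [0.00328718 0.         0.         0.         0.        ] [[-0.21716821 -0.68529993  0.69512731  1.38165884]
 [ 0.97603098 -0.16280344  0.14442494  0.15353245]
 [ 0.01419471  0.7098303   0.70422969  0.96324897]
 [ 0.          0.          0.          1.        ]]
```

View pics/top0.png

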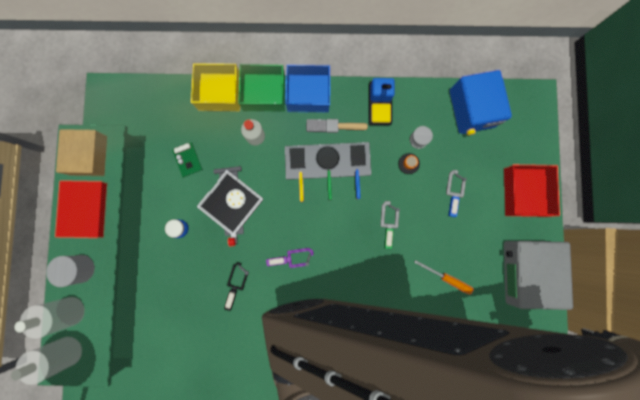

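View pics/scene0.png

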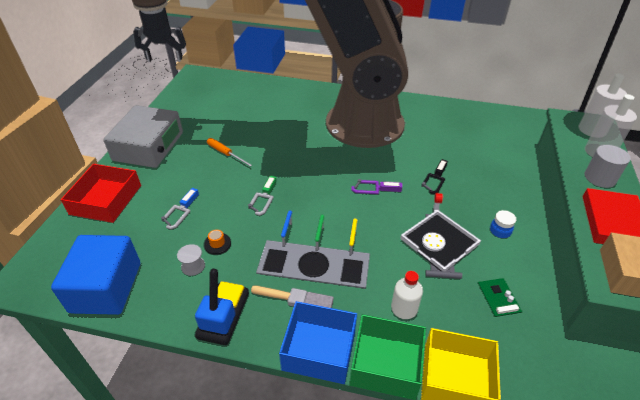

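Candidates, listed by top-view pixel:
- **Clips:** green (390,225) and blue (455,195) are meant. Black (235,287) and purple (290,257) are look-alikes. No yellow clip is visible.
- **Lens:** (410,162), orange barrel. The grey spool at (422,136) is a bystander.
- **Disc:** (235,198), in the tray. The jar at (176,229) and bottle at (251,130) are bystanders.
- **Tab:** red (232,241).
- **Nest:** (328,158), on the carrier.

```bash
cat > h.py <<'E'
import numpy as np, cv2
from scipy.spatial.transform import Rotation as R
from bench import ctrl
def cam(n):
    s=ctrl.observe(); d=ctrl.get_image(n)
    if n=="wrist":
        P=np.eye(4);P[:3,:3]=R.from_rotvec(s["tool_rot"]).as_matrix();P[:3,3]=s["position"];d["T"]=P@np.asarray(d["mount"])
    d["T"]=np.asarray(d["T"]);d["K"]=np.array([[d["fx"],0,d["cx"]],[0,d["fy"],d["cy"]],[0,0,1]]);return d
def ray(d,px):
    u=cv2.undistortPoints(np.array([[px]],float),d["K"],np.array(d["dist"],float))[0,0]
    return d["T"][:3,3],d["T"][:3,:3]@np.array([u[0],-u[1],-1])
def on(d,px,z):
    o,v=ray(d,px);return np.round(o+v*(z-o[2])/v[2],4)
def proj(d,p):
    c=np.linalg.inv(d["T"])@np.append(np.asarray(p,float),1);c=np.array([[c[0],-c[1],-c[2]]])
    return cv2.projectPoints(c,np.zeros(3),np.zeros(3),d["K"],np.array(d["dist"],float))[0][0,0]
def two(d1,p1,d2,p2):
    o1,a=ray(d1,p1);o2,b=ray(d2,p2)
    t=np.linalg.lstsq(np.c_[a,-b],o2-o1,rcond=None)[0];q1=o1+a*t[0];q2=o2+b*t[1];return np.round((q1+q2)/2,4),round(float(np.linalg.norm(q1-q2)),4)
COL=dict(red=[(0,120,90),(6,255,255)],orange=[(7,140,110),(16,255,255)],yellow=[(20,120,110),(34,255,255)],green=[(55,170,90),(78,255,255)],blue=[(102,140,90),(122,255,255)])
def blobs(d,c,amin=8,amax=4000,lohi=None):
    lo,hi=lohi or COL[c]; h=cv2.cvtColor(d["color"],cv2.COLOR_RGB2HSV); m=cv2.inRange(h,np.array(lo),np.array(hi))
    if c=="red": m|=cv2.inRange(h,np.array((174,120,90)),np.array((180,255,255)))
    n,l,st,ce=cv2.connectedComponentsWithStats(m)
    return [(ce[i].round(1).tolist(),st[i].tolist()) for i in range(1,n) if amin<=st[i][4]<=amax],l
def go(x,y,z,yaw):
    """shift/turn in tool axes to a downward pose; yaw=world angle of tool x (mod pi)"""
    s=ctrl.observe();C=R.from_rotvec(s["tool_rot"]);p=np.array(s["position"])
    c=C.as_matrix()[:,0];y0=np.arctan2(c[1],c[0]);e=(yaw-y0+np.pi/2)%np.pi-np.pi/2;w=y0+e
    G=R.from_matrix([[np.cos(w),np.sin(w),0],[np.sin(w),-np.cos(w),0],[0,0,-1]])
    print("turn",(C.inv()*G).as_rotvec().round(4),"shift",C.inv().apply(np.array([x,y,z])-p).round(4),"at",p.round(4),"yaw",round(y0,4),"j",np.round(s["joint_positions"],2))
def save(d,name,crop=None,k=1):
    i=d["color"][:,:,::-1]
    if crop: i=i[crop[1]:crop[3],crop[0]:crop[2]]
    cv2.imwrite("pics/"+name,cv2.resize(i,None,fx=k,fy=k,interpolation=cv2.INTER_CUBIC))
E
python3 - <<'E'
from h import *
t=cam("top");s=cam("scene");w=cam("wrist")
print("wrist",w["fx"],w["cx"],w["cy"],w["dist"],np.round(w["mount"],4).tolist())
for c in COL: print(c,[("top",b) for b in blobs(t,c)[0]],"\n   scene",blobs(s,c)[0])
for n,px,z in [("tab",(232,241),.05),("tray far",(228,170),.024),("L",(198,203),.024),("R",(263,200),.024),("nest",(328,158),.011),("lens",(410,162),.04)]: print(n,on(t,px,z))
E
```

```text
wrist 346.02050140596606 318.1559793865396 204.4537050121104 [-0.05918214  0.          0.          0.          0.        ] [[-0.0009, 0.963, 0.2696, 0.0688], [1.0, 0.0012, -0.0008, 0.0005], [-0.0011, 0.2696, -0.963, -0.0709], [0.0, 0.0, 0.0, 1.0]]
red [('top', ([248.3, 124.7], [244, 121, 9, 9, 61])), ('top', ([531.4, 190.5], [504, 165, 56, 52, 2682])), ('top', ([80.5, 208.9], [56, 181, 50, 57, 2609])), ('top', ([231.2, 241.4], [228, 238, 8, 8, 51]))] 
   scene [([411.3, 6.9], [392, 0, 33, 17, 376]), ([101.2, 192.5], [61, 164, 80, 59, 3145]), ([611.6, 213.5], [583, 188, 57, 56, 2379]), ([438.2, 197.5], [435, 193, 8, 10, 73]), ([411.1, 277.4], [405, 271, 14, 14, 153])]
orange [('top', ([408.4, 163.3], [404, 155, 14, 14, 54])), ('top', ([541.0, 165.0], [536, 165, 11, 1, 11])), ('top', ([553.4, 165.3], [549, 165, 9, 3, 10])), ('top', ([93.0, 181.0], [86, 181, 15, 1, 15])), ('top', ([529.5, 216.0], [522, 216, 16, 1, 16])), ('top', ([81.5, 237.0], [74, 237, 16, 1, 16])), ('top', ([457.5, 283.8], [442, 274, 31, 19, 96]))] 
   scene [([218.4, 146.0], [207, 138, 24, 18, 190]), ([216.2, 240.7]
[... 763 characters left out ...]
[450, 71, 62, 63, 2766])), ('top', ([382.0, 89.1], [371, 78, 24, 24, 491])), ('top', ([357.2, 184.6], [355, 170, 5, 29, 108])), ('top', ([451.3, 208.7], [449, 197, 8, 20, 47])), ('top', ([184.3, 228.9], [179, 220, 9, 18, 59]))] 
   scene [([293.9, 1.5], [280, 0, 27, 5, 96]), ([446.6, 9.2], [429, 0, 36, 21, 648]), ([259.3, 49.2], [234, 27, 51, 46, 1923]), ([189.7, 198.5], [180, 188, 19, 20, 135]), ([286.0, 223.7], [281, 211, 11, 26, 121]), ([500.3, 230.4], [490, 220, 24, 18, 237]), ([214.7, 315.5], [195, 295, 40, 39, 1071])]
tab [0.3845 0.2668 0.05  ]
tray far [0.6133 0.2942 0.024 ]
L [0.5041 0.3869 0.024 ]
R [0.5172 0.1775 0.024 ]
nest [ 0.6608 -0.0305  0.011 ]
lens [ 0.6456 -0.2925  0.04  ]
```

Run:
```python
from h import *
t=cam("top");s=cam("scene")
print("tab",two(t,(231.2,241.4),s,(438.2,197.5)),"lens",two(t,(409.5,162),s,(216,240)))
for n,px in [("g handle",(389,238)),("g front",(391,203)),("b handle",(454,207)),("b front",(457,173)),("ringG",(330,199))]: print(n,on(t,px,.015))
go(0.5,-0.4,0.38,0.1);go(0.55,-0.04,0.38,0.0)
```

```text
tab (array([0.3832, 0.269 , 0.0494]), 0.0007) lens (array([ 0.6507, -0.2975,  0.0164]), 0.0012)
g handle [ 0.402  -0.2298  0.015 ]
g front [ 0.515  -0.2364  0.015 ]
b handle [ 0.5053 -0.44    0.015 ]
b front [ 0.6168 -0.4518  0.015 ]
ringG [ 0.5249 -0.0387  0.015 ]
turn [-0.0003  0.      0.1507] shift [ 0.3851 -0.1384 -0.0762] at [ 0.1613 -0.6296  0.3038] yaw 0.2507 j [-1.37  0.48  1.6   0.    1.07 -0.05]
turn [-0.0003  0.      0.2507] shift [ 0.5228 -0.4747 -0.0761] at [ 0.1613 -0.6296  0.3038] yaw 0.2507 j [-1.37  0.48  1.6   0.    1.07 -0.05]
```

```bash
python3 -m pendant '[[[0,0,0.15,0.385,-0.138,-0.076,100],[0,0,0.15,0.385,-0.138,-0.076,100],[0,0,0.15,0.385,-0.138,-0.076,100],[0,0,0.15,0.385,-0.138,-0.076,100],[0,0,0.15,0.385,-0.138,-0.076,100],[0,0,0.15,0.385,-0.138,-0.076,100],[0,0,0.15,0.385,-0.138,-0.076,100],[0,0,0.15,0.385,-0.138,-0.076,100],[0,0,0.15,0.385,-0.138,-0.076,100],[0,0,0.15,0.385,-0.138,-0.076,100]]]'
python3 - <<'E'
from h import *
d=cam("wrist");save(d,"w1.png")
go(0.55,-0.04,0.38,0.0)
E
```

```text
time_s: 1.35
position: [0.5022, -0.3988, 0.3803]
tool_rot: [3.137, 0.163, 0.002]
ft_force: [0.2, -0.3, 0.2]
grip_width: 0.0853
turn [2.000e-04 1.000e-04 1.029e-01] shift [ 8.600e-02 -3.528e-01 -2.000e-04] at [ 0.5007 -0.3998  0.3798] yaw 0.1029 j [-0.72  0.4   1.53 -0.    1.21  0.75]
```

View pics/w1.png

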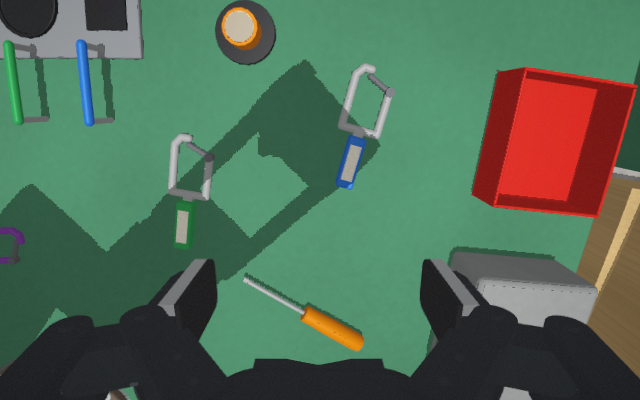

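The wrist view shows the green clip at (188,190), the blue clip at (360,125), and the lens at (244,30). Both clips have their gate on the right side, which is clip −y. The green and blue rings are at left.

```bash
python3 -m pendant '[[[0,0,0.103,0.086,-0.353,0,100],[0,0,0.103,0.086,-0.353,0,100],[0,0,0.103,0.086,-0.353,0,100],[0,0,0.103,0.086,-0.353,0,100],[0,0,0.103,0.086,-0.353,0,100],[0,0,0.103,0.086,-0.353,0,100],[0,0,0.103,0.086,-0.353,0,100],[0,0,0.103,0.086,-0.353,0,100],[0,0,0.103,0.086,-0.353,0,100],[0,0,0.103,0.086,-0.353,0,100]]]'
python3 - <<'E'
from h import *
d=cam("wrist");save(d,"w2.png");np.save("w2.npy",d,allow_pickle=True)
go(0.47,0.27,0.38,0.09)
E
```

```text
time_s: 2.4
position: [0.5498, -0.0419, 0.3797]
tool_rot: [3.141, -0.004, -0.001]
ft_force: [-0.7, -0.4, 0.2]
grip_width: 0.0855
turn [ 0.0005  0.0004 -0.0934] shift [-0.0809 -0.3119 -0.0004] at [ 0.5498 -0.0422  0.3797] yaw -0.0034 j [-0.13  0.27  1.73 -0.    1.14  1.44]
```

View pics/w2.png

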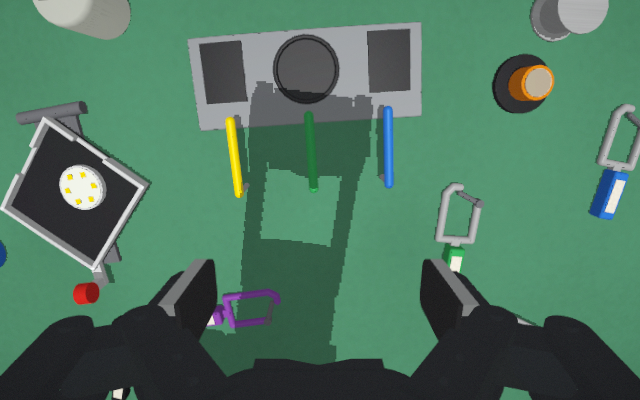

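Run:
```python
from h import *
d=np.load("w2.npy",allow_pickle=True).item()
print("corners",[on(d,p,.008).tolist() for p in [(188,38),(421,23),(422,113),(200,130)]])
N=on(d,(306,69),.0145);print("nest rim",N)
lab={}
for c,lh in [("yellow",None),("green",[(50,150,50),(75,255,255)]),("blue",None)]:
    b,l=blobs(d,c,150,1500,lh)
    for ce,st in b:
        i=l[int(ce[1]),int(ce[0])]
        ys,xs=np.nonzero(l==i)
        if st[3]<60 or st[2]>30: continue
        vx,vy,x0,y0=cv2.fitLine(np.c_[xs,ys].astype(np.float32),cv2.DIST_L2,0,.01,.01).ravel()
        f=lambda y:on(d,(x0+vx/vy*(y-y0),y),.0465)
        a,e=f(ys.max()),f(ys.min());v=e-a;print(c,ce,"front",a,"rear",e,"len",np.linalg.norm(v).round(4),"yaw",np.arctan2(v[1],v[0]).round(4))
```

```text
corners [[0.7018, 0.1121, 0.008], [0.7169, -0.165, 0.008], [0.6127, -0.1727, 0.008], [0.593, 0.1064, 0.008]]
nest rim [ 0.6639 -0.0288  0.0145]
yellow [234.1, 156.6] front [0.5152 0.0528 0.0465] rear [0.6095 0.0586 0.0465] len 0.0945 yaw 0.0614
green [310.8, 151.9] front [ 0.521  -0.0372  0.0465] rear [ 0.6143 -0.0315  0.0465] len 0.0935 yaw 0.061
blue [387.9, 146.4] front [ 0.5269 -0.1271  0.0465] rear [ 0.6208 -0.1211  0.0465] len 0.0941 yaw 0.0638
```

```bash
python3 -m pendant '[[[0,0,-0.093,-0.08,-0.31,0,100],[0,0,-0.093,-0.08,-0.31,0,100],[0,0,-0.093,-0.08,-0.31,0,100],[0,0,-0.093,-0.08,-0.31,0,100],[0,0,-0.093,-0.08,-0.31,0,100],[0,0,-0.093,-0.08,-0.31,0,100],[0,0,-0.093,-0.08,-0.31,0,100],[0,0,-0.093,-0.08,-0.31,0,100],[0,0,-0.093,-0.08,-0.31,0,100]]]'
python3 - <<'E'
from h import *
d=cam("wrist");save(d,"w3.png");np.save("w3.npy",d,allow_pickle=True)
E
```

```text
time_s: 3.35
position: [0.4713, 0.2684, 0.3797]
tool_rot: [3.138, 0.142, -0.0]
ft_force: [0.6, -0.1, -0.4]
grip_width: 0.0851
```

View pics/w3.png

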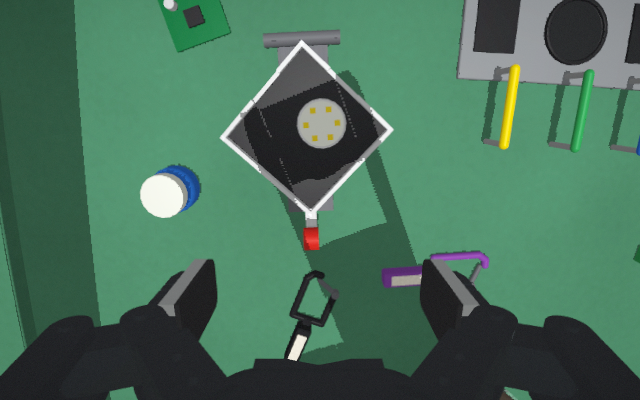

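Run:
```python
from h import *
d=np.load("w3.npy",allow_pickle=True).item()
c=[on(d,p,.024)[:2] for p in [(301.5,42),(221,137),(392,129),(311,213)]];print(c)
far,L,Rr,near=c;v=far-near;u=L-Rr
print("yaw",np.arctan2(v[1],v[0]),np.arctan2(-u[0],u[1]),np.linalg.norm(v),np.linalg.norm(u))
b=[x for x in blobs(d,"red",60)[0]];print(b)
for x in b: print(on(d,x[0],.05),on(d,x[0],.058))
print("hinge bar",on(d,(264,41),.01),on(d,(340,37),.01))
print("disc",on(d,(321.5,124),.021))
```

```text
[array([0.6117, 0.2991]), array([0.4957, 0.3887]), array([0.5236, 0.1821]), array([0.4088, 0.271 ])]
yaw 0.13761649527522726 0.1342315104296424 0.20483656900075242 0.20847534626425251
[([310.7, 238.5], [303, 227, 16, 23, 328])]
[0.3838 0.2688 0.05  ] [0.387  0.2689 0.058 ]
hinge bar [0.6114 0.3443 0.01  ] [0.6237 0.2551 0.01  ]
disc [0.5215 0.2678 0.021 ]
```

The tray view shows the disc at (321,124), the tab at (311,238), and tray yaw of about 0.136. I'll go above the tab and down.

Run:
```python
from h import *
go(.3835,.269,.18,.136)
```

```text
turn [ 0.0006  0.0002 -0.0466] shift [-0.0874 -0.0089  0.1998] at [0.4714 0.268  0.3797] yaw 0.0894 j [ 0.46  0.26  1.75 -0.    1.14  1.94]
```

```bash
python3 -m pendant '[[[0,0,-0.047,-0.087,-0.009,0.1,60],[0,0,-0.047,-0.087,-0.009,0.2,60],[0,0,-0.047,-0.087,-0.009,0.2,60],[0,0,-0.047,-0.087,-0.009,0.2,60],[0,0,-0.047,-0.087,-0.009,0.2,60],[0,0,-0.047,-0.087,-0.009,0.2,60],[0,0,-0.047,-0.087,-0.009,0.2,60]]]' 40
python3 - <<'E'
from h import *
d=cam("wrist");save(d,"w4.png")
b=blobs(d,"red",60)[0];print(b)
for x in b: print(on(d,x[0],.05))
go(.3835,.269,.104,.136)
E
```

```text
time_s: 4.1
position: [0.3845, 0.27, 0.1805]
tool_rot: [3.134, 0.214, 0.0]
ft_force: [-0.1, 0.7, -0.2]
grip_width: 0.0509
[([319.2, 225.4], [304, 203, 31, 46, 1402])]
[0.3838 0.2686 0.05  ]
turn [-0.0007 -0.0019  0.0005] shift [-0.0018  0.0013  0.0771] at [0.3849 0.2705 0.1811] yaw 0.1364 j [ 0.55  0.42  2.12 -0.    0.61  1.98]
```

```bash
python3 -m pendant '[[[0,0,0,-0.001,0.002,0.04,60],[0,0,0,-0.001,0.002,0.077,60],[0,0,0,-0.001,0.002,0.077,60],[0,0,0,-0.001,0.002,0.077,10],[0,0,0,-0.001,0.002,0.077,10],[0,0,0,-0.001,0.002,0.077,10],[0,0,0,-0.001,0.002,0.077,10],[0,0,0,-0.001,0.002,0.077,10],[0,0,0,-0.001,0.002,0.077,10]]]' 40
```

```text
time_s: 5.05
position: [0.3838, 0.2693, 0.105]
tool_rot: [-3.132, -0.216, -0.005]
ft_force: [0.5, -0.9, 8.9]
grip_width: 0.0175
```

```bash
python3 -m pendant '[[[0,0,0,0.002,0,-0.0115,0],[0,0,0,0.005,0,-0.023,0],[0,0,0,0.009,0,-0.034,0],[0,0,0,0.013,0,-0.045,0],[0,0,0,0.018,0,-0.056,0],[0,0,0,0.023,0,-0.067,0],[0,0,0,0.029,0,-0.077,0],[0,0,0,0.035,0,-0.087,0],[0,0,0,0.0415,0,-0.097,0],[0,0,0,0.0485,0,-0.106,0],[0,0,0,0.0562,0,-0.115,0],[0,0,0,0.064,0,-0.124,0]]]' 60;python3 -m pendant '[[[0,0,0,0,0,0,0],[0,0,0,0,0,0,0],[0,0,0,0,0,0,0],[0,0,0,0,0,0,0],[0,0,0,0,0,0,0]]]'
python3 - <<'E'
from h import *
d=cam("scene");save(d,"s5.png",(340,120,560,320),3)
E
```

```text
time_s: 6.25
position: [0.4465, 0.2778, 0.2284]
tool_rot: [-3.133, -0.216, -0.002]
ft_force: [4.0, 5.6, -11.3]
grip_width: 0.0169
time_s: 6.75
position: [0.4457, 0.2777, 0.2274]
tool_rot: [-3.133, -0.216, -0.001]
ft_force: [-2.4, 5.9, 1.3]
grip_width: 0.0172
```

View pics/s5.png

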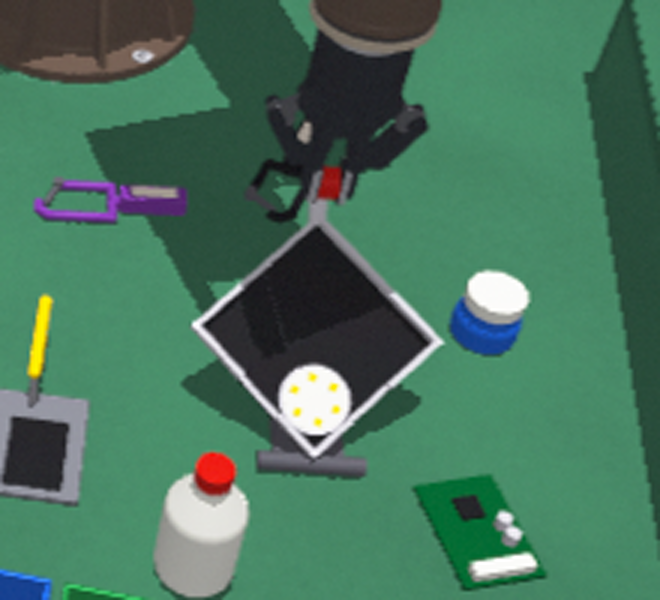

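The disc at (314,400) touches both walls in the low corner. I'll lower the tray along the same arc.

```bash
python3 -m pendant '[[[0,0,0,-0.008,0,0.009,0],[0,0,0,-0.0155,0,0.018,0],[0,0,0,-0.0225,0,0.027,0],[0,0,0,-0.029,0,0.037,0],[0,0,0,-0.035,0,0.047,0],[0,0,0,-0.041,0,0.057,0],[0,0,0,-0.046,0,0.068,0],[0,0,0,-0.051,0,0.079,0],[0,0,0,-0.055,0,0.090,0],[0,0,0,-0.059,0,0.101,0],[0,0,0,-0.062,0,0.1125,0],[0,0,0,-0.064,0,0.123,0]]]'; python3 -m pendant '[[[0,0,0,0,0,0,30],[0,0,0,0,0,0,50],[0,0,0,0,0,0,50],[0,0,0,0,0,0,50],[0,0,0,0,0,-0.05,50],[0,0,0,0,0,-0.1,50],[0,0,0,0,0,-0.15,80],[0,0,0,0,0,-0.15,100],[0,0,0,0,0,-0.15,100]]]'
python3 - <<'E'
from h import *
sx,sy=np.array([.6133,.3003])-.05*np.array([np.cos(.136),np.sin(.136)]);print(sx,sy)
go(sx-.03,sy,.25,.136)
E
```

```text
time_s: 8.0
position: [0.383, 0.2692, 0.1044]
tool_rot: [-3.133, -0.216, -0.003]
ft_force: [0.3, -3.8, 55.9]
grip_width: 0.0172
time_s: 8.9
position: [0.383, 0.2688, 0.2553]
tool_rot: [-3.133, -0.216, -0.005]
ft_force: [0.1, 1.3, -0.7]
grip_width: 0.0832
0.5637616877267325 0.29352094275608737
turn [-0.0013 -0.003   0.0018] shift [ 0.1527 -0.0038  0.0057] at [0.383  0.2688 0.2553] yaw 0.1378 j [ 0.55  0.29  2.06 -0.    0.79  1.98]
```

```bash
python3 -m pendant '[[[0,0,0,0.152,-0.004,0.005,100],[0,0,0,0.152,-0.004,0.005,100],[0,0,0,0.152,-0.004,0.005,100],[0,0,0,0.152,-0.004,0.005,100],[0,0,0,0.152,-0.004,0.005,100],[0,0,0,0.152,-0.004,0.005,100]]]'
python3 - <<'E'
from h import *
d=cam("wrist");save(d,"w6.png")
b,l=blobs(d,"white",600,20000,[(0,0,150),(180,60,255)]);
for x in b: print(x,on(d,x[0],.021))
yl=blobs(d,"yellow",5,600)[0];print([x[0] for x in yl])
p=np.mean([x[0] for x in yl],0);print(p,on(d,p,.021))
E
```

```text
time_s: 9.5
position: [0.5312, 0.2929, 0.2474]
tool_rot: [3.133, 0.216, -0.005]
ft_force: [-0.7, -0.4, -1.1]
grip_width: 0.0856
([591.6, 99.0], [529, 21, 111, 137, 7025]) [0.6417 0.0698 0.021 ]
([321.7, 143.6], [251, 90, 143, 94, 4324]) [0.5701 0.2942 0.021 ]
([319.2, 244.3], [203, 167, 238, 168, 2584]) [0.4786 0.2837 0.021 ]
([123.0, 286.7], [92, 259, 65, 60, 2761]) [0.4074 0.468  0.021 ]
[[318.8, 127.1], [339.8, 135.6], [301.1, 141.3], [342.4, 158.0], [304.6, 163.3], [324.9, 171.4]]
[321.93333333 149.45      ] [0.5652 0.2933 0.021 ]
```

View pics/w6.png

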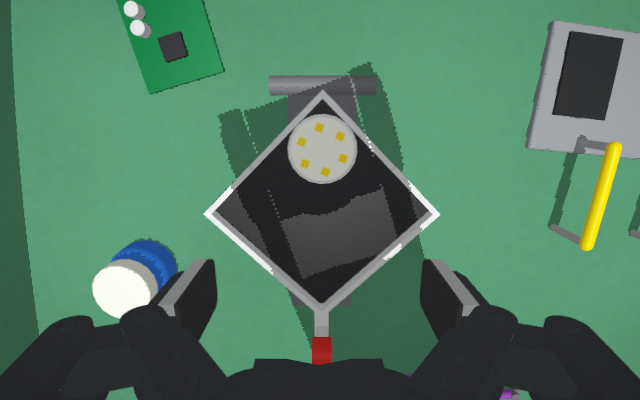

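Disc at (322,149), home in the corner, tray flat. I'll go over it and grip.

Run:
```python
from h import *
go(.5648,.2934,.13,.136);go(.5648,.2934,.084,.136)
```

```text
turn [0.0007 0.0023 0.0021] shift [0.0337 0.0042 0.1179] at [0.5311 0.2931 0.248 ] yaw 0.1381 j [0.45 0.48 1.75 0.   0.91 1.89]
turn [0.0007 0.0023 0.0021] shift [0.0338 0.0042 0.1639] at [0.5311 0.2931 0.248 ] yaw 0.1381 j [0.45 0.48 1.75 0.   0.91 1.89]
```

```bash
python3 -m pendant '[[[0,0,0.002,0.0337,0.0042,0.05,100],[0,0,0.002,0.0337,0.0042,0.1,100],[0,0,0.002,0.0337,0.0042,0.13,100],[0,0,0.002,0.0337,0.0042,0.15,100],[0,0,0.002,0.0337,0.0042,0.164,100],[0,0,0.002,0.0337,0.0042,0.164,100],[0,0,0.002,0.0337,0.0042,0.164,100]]]' 40; python3 -m pendant '[[[0,0,0,0,0,0,65],[0,0,0,0,0,0,60],[0,0,0,0,0,0,60],[0,0,0,0,0,0,60],[0,0,0,0,0,0,60],[0,0,0,0,0,0,60],[0,0,0,0,0,0,60]]]' 50
```

```text
time_s: 10.25
position: [0.5666, 0.2942, 0.0859]
tool_rot: [-3.134, -0.214, -0.001]
ft_force: [-0.2, 0.3, 0.6]
grip_width: 0.0856
time_s: 10.95
position: [0.5672, 0.2942, 0.0866]
tool_rot: [-3.134, -0.213, -0.003]
ft_force: [-2.2, -0.1, 13.4]
grip_width: 0.0565
```

Run:
```python
from h import *
s=ctrl.observe();print(s["position"],s["grip_width"],s["ft_force"])
d=cam("wrist");save(d,"w7.png",(160,120,480,400),2)
```

```text
[0.56719134 0.29423663 0.08663742] 0.05645315182961755 [-2.21097755 -0.06709733 13.43764754]
```

View pics/w7.png

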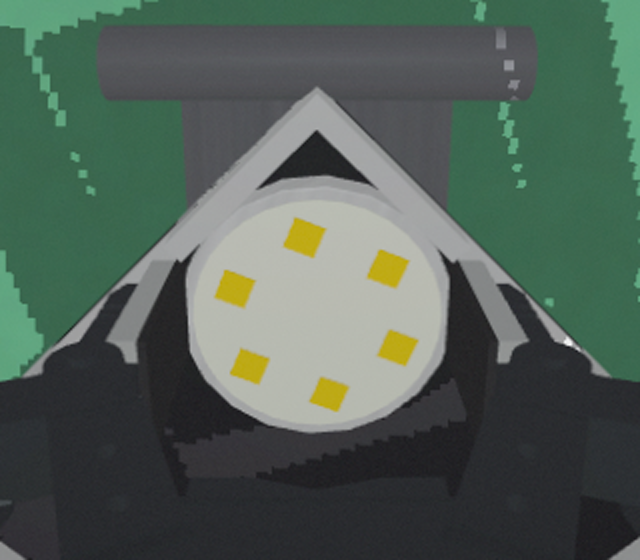

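```bash
cat > led.py <<'E'
from h import *
d=cam("wrist");yl=[x[0] for x in blobs(d,"yellow",20,900)[0]];print(np.round(yl,0).tolist(),np.mean(yl,0).round(1))
s=ctrl.observe();print(np.round(s["position"],4),s["grip_width"],np.round(s["ft_force"],1))
E
python3 led.py; python3 -m pendant '[[[0,0,0,0,0,-0.003,40],[0,0,0,0,0,-0.006,40],[0,0,0,0,0,-0.012,40],[0,0,0,0,0,-0.02,40],[0,0,0,0,0,-0.02,40]]]'; python3 led.py
```

```text
[[312.0, 238.0], [353.0, 254.0], [277.0, 264.0], [358.0, 294.0], [284.0, 303.0], [324.0, 317.0]] [318.1 278.2]
[0.5672 0.2942 0.0866] 0.05587617807361085 [-3.  -0.4 12.3]
time_s: 11.55
position: [0.5672, 0.2942, 0.1063]
tool_rot: [-3.134, -0.213, -0.003]
ft_force: [0.3, -0.6, 0.0]
grip_width: 0.056
[[312.0, 238.0], [353.0, 254.0], [277.0, 264.0], [358.0, 293.0], [285.0, 302.0], [324.0, 316.0]] [318.2 277.9]
[0.567  0.294  0.1057] 0.056463174994948365 [ 0.5  0.4 -0.7]
```

```bash
cat > tgt.py <<'E'
import sys
from h import *
# disc centre in hand -> go so it lands on nest
x,y,z,yaw=map(float,sys.argv[1:5])
d=cam("wrist");p=np.mean([b[0] for b in blobs(d,"yellow",20,900)[0]],0);s=ctrl.observe()
P=np.array(s["position"]);c=on(d,p,P[2]-.0866+.021);M=R.from_rotvec(s["tool_rot"]);o=M.inv().apply(c-P);print("disc in tool",o.round(4))
off=np.array([np.cos(yaw)*o[0]+np.sin(yaw)*o[1],np.sin(yaw)*o[0]-np.cos(yaw)*o[1]]) 
go(x-off[0],y-off[1],z,yaw)
E
python3 - <<'E'
from h import *
t=cam("top");s=cam("scene");print("flux cap",two(t,(248.3,124.7),s,(411.1,277.4)))
E
python3 tgt.py .664 -.0288 .19 .062
```

```text
flux cap (array([0.7351, 0.2141, 0.1212]), 0.0006)
disc in tool [-0.0026  0.0006  0.0656]
turn [0.0001 0.0002 0.0738] shift [ 0.0556  0.3325 -0.0852] at [0.5664 0.2938 0.1048] yaw 0.1358 j [0.43 0.7  1.77 0.   0.67 1.87]
```

```bash
python3 -m pendant '[[[0,0,0,0,0,-0.05,40],[0,0,0.074,0,0.1,-0.11,40],[0,0,0.074,0,0.332,-0.11,40],[0,0,0.074,0,0.332,-0.11,40],[0,0,0.074,0,0.332,-0.11,40],[0,0,0.074,0,0.332,-0.11,40],[0,0,0.074,0,0.332,-0.11,40],[0,0,0.074,0,0.332,-0.11,40],[0,0,0.074,0,0.332,-0.11,40],[0,0,0.074,0,0.332,-0.11,40],[0,0,0.074,0,0.332,-0.11,40]]]'; python3 led.py;  python3 - <<'E'
from h import *
d=cam("wrist");save(d,"w8.png")
E
```

```text
time_s: 12.85
position: [0.6112, -0.0344, 0.2145]
tool_rot: [-3.14, -0.097, 0.001]
ft_force: [-0.0, 0.2, -0.7]
grip_width: 0.0563
[[312.0, 238.0], [353.0, 254.0], [277.0, 264.0], [358.0, 293.0], [284.0, 302.0], [324.0, 316.0]] [318.1 277.8]
[ 0.6112 -0.034   0.2145] 0.05628362351221285 [ 0.   0.7 -0.4]
```

View pics/w8.png

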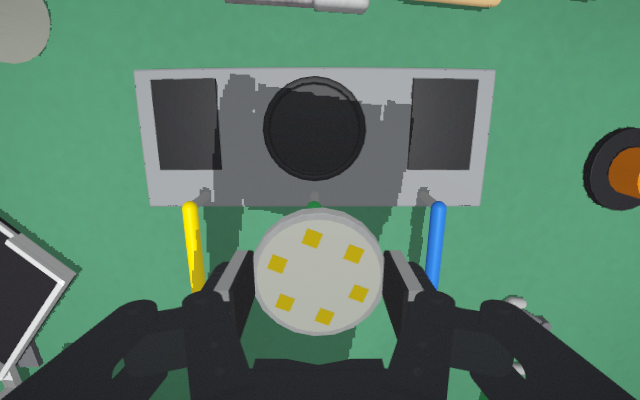

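```bash
python3 - <<'E'
from h import *
d=cam("wrist");g=cv2.cvtColor(d["color"],cv2.COLOR_RGB2GRAY)
m=(g<62).astype(np.uint8);m[:60]=0;m[200:]=0;m[:,:225]=0;m[:,405:]=0
n,l,st,ce=cv2.connectedComponentsWithStats(m)
i=1+np.argmax(st[1:,4]);c=max(cv2.findContours((l==i).astype(np.uint8),0,2)[0],key=cv2.contourArea);e=cv2.fitEllipse(cv2.convexHull(c));print(e,st[i])
print("nest",on(d,e[0],.0145),on(d,(e[0][0]-e[1][0]/2,e[0][1]),.0145))
E
python3 tgt.py .664 -.0288 .0856 .062
```

```text
((313.65911865234375, 129.7644500732422), (99.60480499267578, 103.97967529296875), 114.3348159790039) [ 263   82  103   99 7582]
nest [ 0.6635 -0.0278  0.0145] [0.6612 0.0105 0.0145]
disc in tool [-0.0027  0.0005  0.0656]
turn [-0.0001  0.0004  0.0013] shift [ 0.0556 -0.0023  0.1291] at [ 0.6114 -0.034   0.2147] yaw 0.0633 j [-0.11  0.53  1.77  0.    0.85  1.4 ]
```

```bash
python3 -m pendant '[[[0,0,0,0.0557,-0.0025,0.04,40],[0,0,0,0.0557,-0.0025,0.08,40],[0,0,0,0.0557,-0.0025,0.1,40],[0,0,0,0.0557,-0.0025,0.115,40],[0,0,0,0.0557,-0.0025,0.122,40],[0,0,0,0.0557,-0.0025,0.127,40],[0,0,0,0.0557,-0.0025,0.129,40],[0,0,0,0.0557,-0.0025,0.129,40],[0,0,0,0.0557,-0.0025,0.129,40]]]'; python3 led.py
```

```text
time_s: 13.95
position: [0.6674, -0.0292, 0.0869]
tool_rot: [3.14, 0.097, 0.002]
ft_force: [0.5, 0.1, -0.4]
grip_width: 0.0564
[[312.0, 238.0], [353.0, 254.0], [277.0, 264.0], [358.0, 293.0], [284.0, 302.0], [324.0, 316.0]] [318.1 277.9]
[ 0.6674 -0.0292  0.0868] 0.05591871718397842 [ 0.5  0.9 -1.4]
```

```bash
python3 -m pendant '[[[0,0,0,0,0,0.001,40],[0,0,0,0,0,0.0015,40],[0,0,0,0,0,0.0015,75],[0,0,0,0,0,0.0015,85],[0,0,0,0,0,0.0015,85],[0,0,0,0,0,0.0015,85],[0,0,0,0,0,-0.05,85],[0,0,0,0,0,-0.1,85],[0,0,0,0,0,-0.13,85],[0,0,0,0,0,-0.13,85]]]'
python3 - <<'E'
from h import *
d=cam("wrist");save(d,"w9.png",(200,100,440,400),2)
y=[b[0] for b in blobs(d,"yellow",20,900)[0]];print(len(y),on(d,np.mean(y,0),.02));
go(.59,-.2975,.25,.062);go(.59,-.03,.2,.062)
E
```

```text
time_s: 15.0
position: [0.6692, -0.0293, 0.221]
tool_rot: [3.139, 0.097, 0.012]
ft_force: [1.2, -0.9, -0.1]
grip_width: 0.0726
6 [ 0.6649 -0.0301  0.02  ]
turn [ 0.0007 -0.0043 -0.0002] shift [-0.0944  0.2629 -0.0318] at [ 0.6681 -0.0292  0.2184] yaw 0.0618 j [-0.09  0.59  1.63 -0.    0.91  1.42]
turn [ 0.0007 -0.0043 -0.0002] shift [-0.0781 -0.0041  0.0181] at [ 0.6681 -0.0292  0.2184] yaw 0.0618 j [-0.09  0.59  1.63 -0.    0.91  1.42]
```

View pics/w9.png

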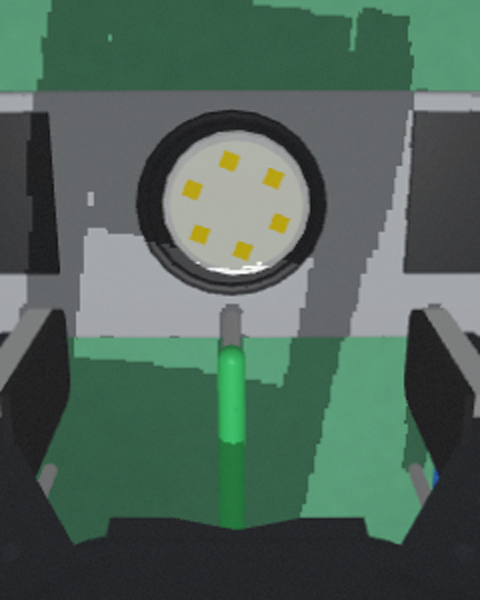

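The disc lies flat in the nest. Next is the lens.

```bash
python3 -m pendant '[[[0,0,0,-0.09,0.263,-0.03,100],[0,0,0,-0.09,0.263,-0.03,100],[0,0,0,-0.09,0.263,-0.03,100],[0,0,0,-0.09,0.263,-0.03,100],[0,0,0,-0.09,0.263,-0.03,100],[0,0,0,-0.09,0.263,-0.03,100],[0,0,0,-0.09,0.263,-0.03,100],[0,0,0,-0.09,0.263,-0.03,100]]]'
python3 - <<'E'
from h import *
d=cam("wrist");save(d,"w10.png")
print([ (b,on(d,b[0],.03)) for b in blobs(d,"orange",200,9000)[0]])
g=cv2.cvtColor(d["color"],cv2.COLOR_RGB2HSV)
E
```

```text
time_s: 15.85
position: [0.5926, -0.2974, 0.2444]
tool_rot: [-3.139, -0.094, 0.003]
ft_force: [0.2, 0.4, 0.1]
grip_width: 0.0853
[(([321.7, 122.3], [296, 97, 51, 52, 627]), array([ 0.6501, -0.2972,  0.03  ]))]
```

View pics/w10.png

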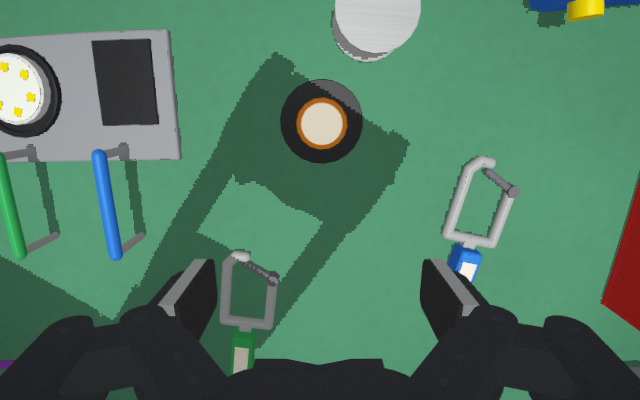

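Run:
```python
from h import *
d=cam("wrist")
a=on(d,(321.5,123),.039);b=on(d,(321.5,121.5),.009);print(a,b);m=(a+b)/2
go(m[0],m[1],.084,.062)
```

```text
[ 0.6503 -0.296   0.039 ] [ 0.6503 -0.2963  0.009 ]
turn [-0.0012  0.0013  0.0004] shift [0.0571 0.0039 0.1607] at [ 0.5932 -0.296   0.2448] yaw 0.0624 j [-0.51  0.56  1.62  0.    0.97  1.  ]
```

```bash
python3 -m pendant '[[[0,0,0,0.057,0.004,0.03,100],[0,0,0,0.057,0.004,0.08,100],[0,0,0,0.057,0.004,0.12,100],[0,0,0,0.057,0.004,0.15,100],[0,0,0,0.057,0.004,0.1605,100],[0,0,0,0.057,0.004,0.1605,100],[0,0,0,0.057,0.004,0.1605,30],[0,0,0,0.057,0.004,0.1605,20],[0,0,0,0.057,0.004,0.1605,20],[0,0,0,0.057,0.004,0.1605,20],[0,0,0,0.057,0.004,0.1605,20],[0,0,0,0.057,0.004,0.1605,20]]]' 50
cat > lens.py <<'E'
from h import *
d=cam("wrist");s=ctrl.observe();P=np.array(s["position"]);import sys
g=cv2.cvtColor(d["color"],cv2.COLOR_RGB2HSV);zt=P[2]-float(sys.argv[1])+.039
m=cv2.inRange(g,np.array((7,140,80)),np.array((18,255,255)));m[:120]=0
c=max(cv2.findContours(m,0,2)[0],key=cv2.contourArea);c=cv2.convexHull(c);e=cv2.fitEllipse(c);print(e,cv2.boundingRect(c))
q=on(d,e[0],zt);o=R.from_rotvec(s["tool_rot"]).inv().apply(q-P);print("lens",q,"in tool",o.round(4),"P",P.round(4),s["grip_width"],np.round(s["ft_force"],1))
E
python3 lens.py .084; python3 -m pendant '[[[0,0,0,0,0,-0.01,20],[0,0,0,0,0,-0.03,20],[0,0,0,0,0,-0.07,20],[0,0,0,0,0,-0.12,20],[0,0,0,0,0,-0.12,20],[0,0,0,0,0,-0.12,20]]]'; python3 lens.py .084;python3 -c "
from h import *
go(.664,-.03,.2,.062)"
```

```text
time_s: 17.15
position: [0.6512, -0.2981, 0.0874]
tool_rot: [3.139, 0.097, 0.003]
ft_force: [-1.8, 2.0, 11.5]
grip_width: 0.0386
((317.9480285644531, 284.4808044433594), (102.53668975830078, 116.48384857177734), 178.69012451171875) (268, 226, 101, 115)
lens [ 0.6567 -0.2982  0.0424] in tool [0.0054 0.0004 0.045 ] P [ 0.6512 -0.298   0.0874] 0.0387563866342635 [-2.5  1.3 11.5]
time_s: 17.8
position: [0.6512, -0.2981, 0.208]
tool_rot: [3.138, 0.097, 0.005]
ft_force: [0.2, 0.2, -1.8]
grip_width: 0.0388
((318.0404357910156, 284.1524658203125), (102.77471160888672, 116.02424621582031), 0.01809876412153244) (268, 226, 101, 115)
lens [ 0.656  -0.2984  0.1612] in tool [0.0055 0.001  0.0451] P [ 0.6504 -0.2977  0.2062] 0.03851549315779054 [-0.7 -0.1 -1.6]
turn [ 0.0005 -0.0009 -0.0003] shift [ 0.0301 -0.2664  0.0061] at [ 0.6504 -0.2977  0.2062] yaw 0.0617 j [-0.47  0.67  1.52  0.    0.96  1.04]
```

Run:
```python
from h import *
d=cam("wrist");s=ctrl.observe();P=np.array(s["position"])
save(d,"w11.png",(200,180,440,400),2)
g=cv2.cvtColor(d["color"],cv2.COLOR_RGB2HSV)
m=cv2.inRange(g,np.array((8,5,150)),np.array((30,110,255)));m[:200]=0
c=max(cv2.findContours(m,0,2)[0],key=cv2.contourArea);e=cv2.fitEllipse(cv2.convexHull(c));print(e)
q=on(d,e[0],P[2]-.0874+.039);print(R.from_rotvec(s["tool_rot"]).inv().apply(q-P).round(4))
```

```text
((318.2285461425781, 298.448486328125), (74.5734634399414, 83.41226196289062), 89.90202331542969)
[-0.0028  0.0009  0.0484]
```

View pics/w11.png

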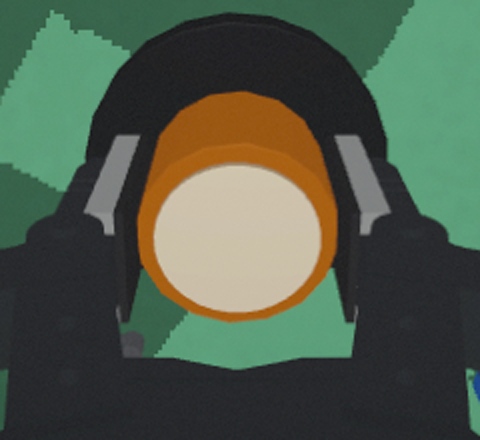

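```bash
python3 -m pendant '[[[0,0,0,0,-0.267,-0.01,20],[0,0,0,0.034,-0.267,-0.01,20],[0,0,0,0.034,-0.267,-0.01,20],[0,0,0,0.034,-0.267,-0.01,20],[0,0,0,0.034,-0.267,-0.01,20],[0,0,0,0.034,-0.267,-0.01,20],[0,0,0,0.034,-0.267,-0.01,20],[0,0,0,0.034,-0.267,-0.01,20],[0,0,0,0.034,-0.267,-0.01,20],[0,0,0,0.034,-0.267,-0.01,20]]]'; python3 lens.py .0874;python3 -c "
from h import *
go(.6675,-.0293,.1034,.062)"
```

```text
time_s: 18.9
position: [0.6677, -0.0305, 0.215]
tool_rot: [3.14, 0.095, -0.001]
ft_force: [-0.2, 0.3, -0.9]
grip_width: 0.0387
((318.24859619140625, 284.22857666015625), (102.60134887695312, 116.15251922607422), 0.5966703295707703) (268, 226, 101, 115)
lens [ 0.6715 -0.0308  0.1667] in tool [0.0037 0.0007 0.0484] P [ 0.6678 -0.0304  0.2151] 0.03872963802999799 [-0.1  0.3 -0.8]
turn [ 0.      0.0004 -0.0018] shift [-0.0002 -0.0011  0.1117] at [ 0.6678 -0.0304  0.2151] yaw 0.0602 j [-0.09  0.6   1.63 -0.    0.91  1.42]
```

```bash
python3 -m pendant '[[[0,0,0,0,-0.001,0.04,20],[0,0,0,0,-0.001,0.075,20],[0,0,0,0,-0.001,0.095,20],[0,0,0,0,-0.001,0.102,20],[0,0,0,0,-0.001,0.107,20],[0,0,0,0,-0.001,0.11,20],[0,0,0,0,-0.001,0.1115,20],[0,0,0,0,-0.001,0.1125,20],[0,0,0,0,-0.001,0.1125,20]]]'; python3 -c "
from h import *
go(.6675,-.0293,.1034,.062);s=ctrl.observe();print(s['ft_force'],s['grip_width'])"
```

```text
time_s: 19.85
position: [0.6682, -0.0281, 0.1035]
tool_rot: [3.14, 0.097, 0.001]
ft_force: [-0.6, -0.1, -0.4]
grip_width: 0.0389
turn [ 0.0001 -0.0009 -0.0001] shift [-0.0007  0.0012  0.0001] at [ 0.6682 -0.0281  0.1035] yaw 0.0619 j [-0.09  0.74  1.69 -0.    0.71  1.42]
[-0.62396414 -0.08314071 -0.40229236] 0.03891332225462721
```

```bash
python3 -m pendant '[[[0,0,0,-0.0003,0.001,0.0005,20],[0,0,0,-0.0003,0.001,0.001,20],[0,0,0,-0.0003,0.001,0.0015,20],[0,0,0,-0.0003,0.001,0.0015,20]]]';  python3 -m pendant '[[[0,0,0,0,0,0,50],[0,0,0,0,0,0,65],[0,0,0,0,0,0,75],[0,0,0,0,0,0,75],[0,0,0,0,0,-0.03,75],[0,0,0,0,0,-0.08,75],[0,0,0,-0.07,0,-0.12,100],[0,0,0,-0.07,0,-0.12,100],[0,0,0,-0.07,0,-0.12,100]]]'
python3 - <<'E'
from h import *
d=cam("wrist");save(d,"w12.png",(180,30,460,250),2.5)
s=cam("scene");save(s,"s12.png",(230,180,400,300),4)
a=d["color"];b=cv2.resize(a[30:250,180:460],None,fx=2,fy=2);c=cv2.resize(s["color"][185:300,240:390],(560,430))
cv2.imwrite("pics/c12.png",np.vstack([b[:,:,::-1]*1,c[:,:,::-1]])[:, :] if False else cv2.resize(np.vstack([b,c])[:,:,::-1],None,fx=.68,fy=.68))
E
```

```text
time_s: 20.25
position: [0.6683, -0.0289, 0.1034]
tool_rot: [3.14, 0.097, 0.003]
ft_force: [-5.2, 3.4, 23.1]
grip_width: 0.0386
time_s: 21.15
position: [0.5955, -0.0335, 0.2236]
tool_rot: [3.14, 0.097, 0.001]
ft_force: [-0.2, 1.1, -0.3]
grip_width: 0.0852
```

View pics/c12.png

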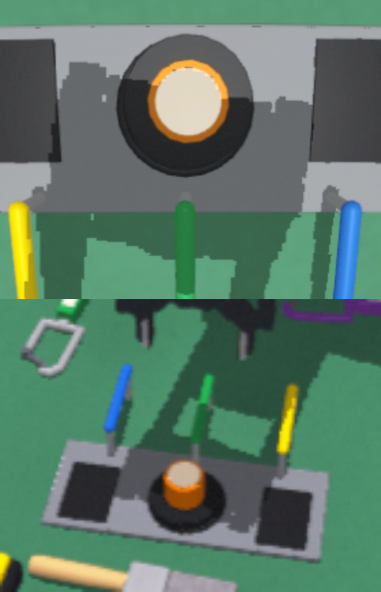

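The lens is square on the nest in both views. Next, the clips: I'll look at the green one from nearby.

Run:
```python
from h import *
go(.40,-.24,.26,-.05)
```

```text
turn [ 1.000e-04 -1.300e-03  1.116e-01] shift [-0.2102  0.1939 -0.0382] at [ 0.598  -0.0335  0.222 ] yaw 0.0616 j [-0.11  0.5   1.8   0.    0.84  1.4 ]
```

```bash
python3 -m pendant '[[[0,0,0.112,-0.04,0.194,-0.038,100],[0,0,0.112,-0.1,0.194,-0.038,100],[0,0,0.112,-0.21,0.194,-0.038,100],[0,0,0.112,-0.21,0.194,-0.038,100],[0,0,0.112,-0.21,0.194,-0.038,100],[0,0,0.112,-0.21,0.194,-0.038,100],[0,0,0.112,-0.21,0.194,-0.038,100],[0,0,0.112,-0.21,0.194,-0.038,100],[0,0,0.112,-0.21,0.194,-0.038,100]]]'
python3 - <<'E'
from h import *
d=cam("wrist");save(d,"w13.png");np.save("w13.npy",d,allow_pickle=True)
b,l=blobs(d,"w",60,9000,[(0,0,120),(180,70,255)]);print(b)
E
```

```text
time_s: 22.15
position: [0.4013, -0.2401, 0.2591]
tool_rot: [-3.14, 0.079, -0.0]
ft_force: [-0.0, 0.4, 0.4]
grip_width: 0.0855
[([548.9, 5.9], [516, 0, 61, 17, 665]), ([545.6, 51.5], [532, 23, 28, 58, 913]), ([307.2, 97.1], [277, 47, 63, 101, 1691]), ([304.6, 184.9], [297, 161, 17, 49, 788]), ([407.5, 256.7], [393, 249, 30, 17, 201]), ([456.2, 286.2], [432, 259, 46, 57, 670]), ([179.7, 287.0], [159, 260, 46, 56, 652]), ([122.2, 397.6], [106, 396, 30, 4, 74])]
```

View pics/w13.png

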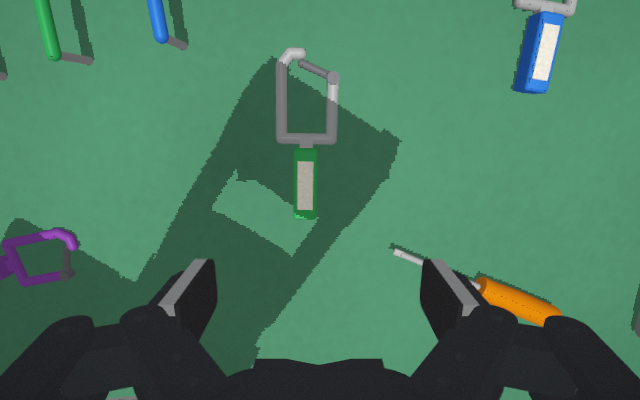

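```bash
cat > clip.py <<'E'
import sys
from h import *
def lab(d,px):
    b,l=blobs(d,"w",40,5000,[(0,0,110),(180,80,255)])
    ce,st=min(b,key=lambda b:np.hypot(b[0][0]-px[0],b[0][1]-px[1]))
    i=np.bincount(l[st[1]:st[1]+st[3],st[0]:st[0]+st[2]].ravel()[l[st[1]:st[1]+st[3],st[0]:st[0]+st[2]].ravel()>0]).argmax()
    c=cv2.findContours((l==i).astype(np.uint8),0,2)[0][0];q=np.array([on(d,p[0].astype(float),.022)[:2] for p in c])
    r=cv2.minAreaRect((q*1e3).astype(np.float32));bx=cv2.boxPoints(r)/1e3
    e=[bx[1]-bx[0],bx[2]-bx[1]];v=max(e,key=np.linalg.norm);v=v*np.sign(v[0]);yaw=np.arctan2(v[1],v[0])
    c=np.array(r[0])/1e3;print("label",ce,c.round(4),"size",np.round(r[1],1),"yaw",yaw.round(4),"origin if label@-41",(c+.041*np.array([np.cos(yaw),np.sin(yaw)])).round(4));return c,yaw
if __name__=="__main__":
    d=cam("wrist");lab(d,(float(sys.argv[1]),float(sys.argv[2])))
E
python3 - <<'E'
from clip import *
d=np.load("w13.npy",allow_pickle=True).item()
lab(d,(304.6,185));lab(d,(545.6,51.5))
print("rear bar mid",on(d,(307,139),.008),"L",on(d,(281.5,100),.007),"R",on(d,(333,105),.007),"top",on(d,(292,50),.007))
go(.4,-.24,.0755,0)
E
```

```text
label [304.7, 184.7] [ 0.4026 -0.2287] size [14.5 44.9] yaw -0.0672 origin if label@-41 [ 0.4435 -0.2315]
label [545.5, 51.5] [ 0.5091 -0.4406] size [15.  45.7] yaw -0.1561 origin if label@-41 [ 0.5496 -0.447 ]
rear bar mid [ 0.4431 -0.2326  0.008 ] L [ 0.4789 -0.2117  0.007 ] R [ 0.4722 -0.2578  0.007 ] top [ 0.5206 -0.224   0.007 ]
turn [-0.0002 -0.     -0.0494] shift [-0.0013  0.0003  0.1835] at [ 0.4014 -0.2398  0.259 ] yaw -0.0494 j [-0.6   0.29  2.05  0.    0.8   1.02]
```

```bash
python3 -m pendant '[[[0,0,0,0,0,0,100]]]';python3 - <<'E'
from h import *
go(.4136,-.2296,.081,-.067)
E
```

```text
time_s: 22.3
position: [0.4012, -0.2395, 0.259]
tool_rot: [-3.14, 0.076, 0.0]
ft_force: [0.1, -0.4, -0.5]
grip_width: 0.0855
turn [-0.0003  0.0003  0.0184] shift [ 0.012  -0.0104  0.178 ] at [ 0.4012 -0.2395  0.259 ] yaw -0.0486 j [-0.6   0.29  2.05  0.    0.8   1.02]
```

```bash
python3 -m pendant '[[[0,0,0.018,0.012,-0.0104,0.05,60],[0,0,0.018,0.012,-0.0104,0.1,60],[0,0,0.018,0.012,-0.0104,0.14,60],[0,0,0.018,0.012,-0.0104,0.165,60],[0,0,0.018,0.012,-0.0104,0.177,60],[0,0,0.018,0.012,-0.0104,0.177,60],[0,0,0.018,0.012,-0.0104,0.177,10],[0,0,0.018,0.012,-0.0104,0.177,5],[0,0,0.018,0.012,-0.0104,0.177,5],[0,0,0.018,0.012,-0.0104,0.177,5],[0,0,0.018,0.012,-0.0104,0.177,5],[0,0,0.018,0.012,-0.0104,0.177,5]]]' 80; python3 -m pendant '[[[0,0,0,0,0,-0.01,5],[0,0,0,0,0,-0.03,5],[0,0,0,0,0,-0.03,5]]]';python3 - <<'E'
from h import *
d=cam("wrist");np.save("w14.npy",d,allow_pickle=True);save(d,"w14.png")
import math
f=.70;L=np.array([.5255,-.037])
u=np.array([math.cos(f),math.sin(f)]);n=np.array([-u[1],u[0]])
for xl in (105,10): p=L-u*(xl+30)/1e3+n*.008;print(xl,p);go(p[0],p[1],.11 if xl>50 else .083,f)
E
```

```text
time_s: 23.5
position: [0.4134, -0.2306, 0.084]
tool_rot: [3.138, -0.107, 0.004]
ft_force: [0.3, 2.3, 9.6]
grip_width: 0.0199
time_s: 23.8
position: [0.4137, -0.2309, 0.1152]
tool_rot: [3.138, -0.107, 0.006]
ft_force: [0.1, 0.6, -2.9]
grip_width: 0.0195
105 [ 0.41709256 -0.11785065]
turn [ 0.0029 -0.0023 -0.7683] shift [-0.0042 -0.1129  0.004 ] at [ 0.4135 -0.2308  0.1142] yaw -0.0683 j [-0.57  0.54  2.15  0.    0.44  1.07]
10 [ 0.48975257 -0.05664997]
turn [ 0.0029 -0.0023 -0.7683] shift [ 0.0641 -0.179   0.0311] at [ 0.4135 -0.2308  0.1142] yaw -0.0683 j [-0.57  0.54  2.15  0.    0.44  1.07]
```

```bash
python3 -m pendant '[[[0,0,0,0,0,-0.045,5],[0,0,-0.15,-0.004,-0.03,-0.06,5],[0,0,-0.3,-0.004,-0.06,-0.06,5],[0,0,-0.45,-0.004,-0.09,-0.06,5],[0,0,-0.6,-0.004,-0.113,-0.06,5],[0,0,-0.75,-0.004,-0.113,-0.06,5],[0,0,-0.768,-0.004,-0.113,-0.06,5],[0,0,-0.768,-0.004,-0.113,-0.06,5]]]'
python3 - <<'E'
from h import *
d=cam("wrist");np.save("w15.npy",d,allow_pickle=True);save(d,"w15.png")
go(.4171,-.1178,.086,.7)
E
```

```text
time_s: 24.65
position: [0.4164, -0.1174, 0.1724]
tool_rot: [2.953, 1.072, 0.0]
ft_force: [0.2, 0.4, -1.5]
grip_width: 0.0196
turn [ 0.0001 -0.     -0.0047] shift [0.0004 0.0007 0.0863] at [ 0.4164 -0.1175  0.1723] yaw 0.6953 j [-0.35  0.39  2.2  -0.    0.54  0.53]
```

View pics/w15.png

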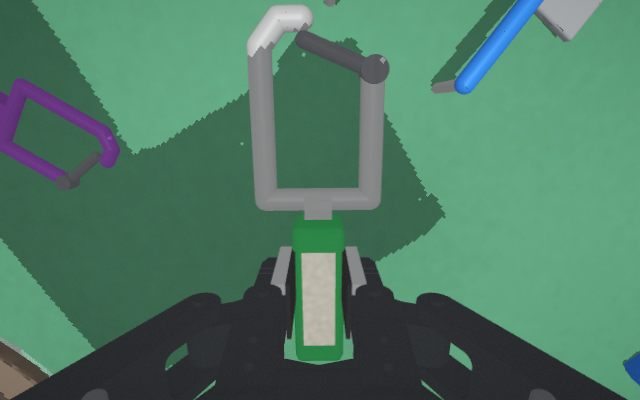

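Run:
```python
from h import *
d=np.load("w15.npy",allow_pickle=True).item()
for n,L in [("g",(.5255,-.037)),("b",(.5314,-.127))]: print(n,[proj(d,(*L,z)).round(1).tolist() for z in (0,.0465)])
print("blue foot",on(d,(437,89),0.003),"bar end",on(d,(464,86),.0465),"grn foot",on(d,(332,2),.0))
zc=.1723-.084; print("loop L/R at bar height", [on(d,p,zc+.005) for p in ((261,100),(371,100),(318,199))])
```

```text
g [[329.5, 1.0], [332.5, -25.9]]
b [[436.6, 87.9], [464.7, 83.4]]
blue foot [ 0.5303 -0.127   0.003 ] bar end [ 0.5302 -0.1277  0.0465] grn foot [ 0.5261 -0.0386  0.    ]
loop L/R at bar height [array([ 0.4567, -0.0536,  0.0933]), array([ 0.4861, -0.0889,  0.0933]), array([ 0.4391, -0.0993,  0.0933])]
```

The clip is centred in the jaws and the leg positions are confirmed, with the blue foot at (437,89) and the green foot at (332,2). I'll descend and push.

```bash
python3 -m pendant '[[[0,0,-0.005,0.0005,0.0007,0.04,5],[0,0,-0.005,0.0005,0.0007,0.075,5],[0,0,-0.005,0.0005,0.0007,0.0855,5],[0,0,-0.005,0.0005,0.0007,0.0855,5],[0,0,-0.005,0.0005,0.0007,0.0855,5]]]'; python3 -m pendant '[[[0,0,0,0.02,0,0,5],[0,0,0,0.03,0,0,5],[0,0,0,0.038,0,0,5],[0,0,0,0.046,0,0,5],[0,0,0,0.053,0,0,5],[0,0,0,0.06,0,0,5],[0,0,0,0.066,0,0,5],[0,0,0,0.072,0,0,5],[0,0,0,0.078,0,0,5],[0,0,0,0.083,0,0,5],[0,0,0,0.088,0,0,5],[0,0,0,0.088,0,0,5]]]'
python3 - <<'E'
from h import *
go(.4898,-.0566,.086,.7)
E
```

```text
time_s: 25.2
position: [0.4173, -0.1177, 0.0874]
tool_rot: [-2.949, -1.082, 0.0]
ft_force: [0.8, 1.1, -2.2]
grip_width: 0.0196
time_s: 26.4
position: [0.4847, -0.06, 0.0869]
tool_rot: [2.948, 1.085, 0.0]
ft_force: [0.1, 0.4, -1.0]
grip_width: 0.0196
turn [ 0.0001 -0.0002  0.0054] shift [0.0061 0.0008 0.0009] at [ 0.4847 -0.06    0.0869] yaw 0.7054 j [-0.19  0.61  2.13  0.    0.41  0.68]
```

```bash
python3 -m pendant '[[[0,0,0,0.003,0,0,5],[0,0,0,0.005,0,0,5],[0,0,0,0.006,0,0,5],[0,0,0,0.007,0,0,5]]]'; python3 -m pendant '[[[0,0,0,0.001,0,0,5],[0,0,0,0.002,0,0,5]]]'
python3 - <<'E'
from h import *
d=cam("wrist");np.save("w16.npy",d,allow_pickle=True);save(d,"w16.png")
go(.4898,-.0566,.086,.7)
E
```

```text
time_s: 26.8
position: [0.4895, -0.0558, 0.0869]
tool_rot: [-2.948, -1.084, 0.0]
ft_force: [0.8, 0.6, -2.1]
grip_width: 0.0197
time_s: 27.0
position: [0.4911, -0.0546, 0.0869]
tool_rot: [-2.949, -1.084, 0.0]
ft_force: [-1.3, -1.5, -1.3]
grip_width: 0.0195
turn [-0.0001  0.0001  0.0048] shift [-0.0023  0.0007  0.0009] at [ 0.4911 -0.0545  0.0869] yaw 0.7048 j [-0.17  0.61  2.11 -0.    0.42  0.69]
```

View pics/w16.png

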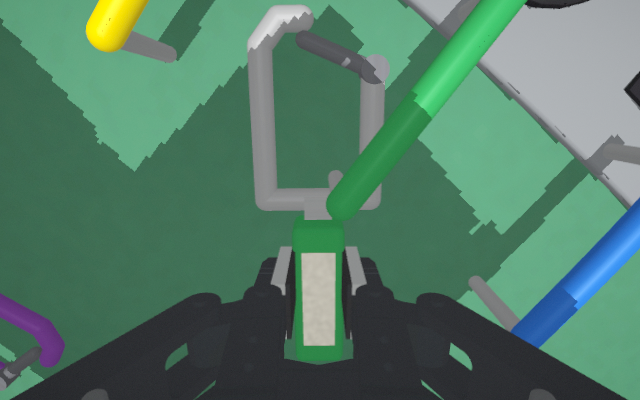

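The gate is shut with the leg at (335,178) inside the loop. I'll pull back 16 mm, swing the clip in line with the ring, lower, release and rise.

```bash
python3 -m pendant '[[[0,0,0,-0.008,0,0,5],[0,0,0,-0.016,0,0,5],[0,0,0,-0.016,0,0,5]]]'; python3 -m pendant '[[[0,0,0.075,0.001,-0.004,0,5],[0,0,0.15,0.002,-0.008,0,5],[0,0,0.225,0.0033,-0.012,0,5],[0,0,0.3,0.005,-0.016,0,5],[0,0,0.375,0.007,-0.0195,0,5],[0,0,0.45,0.009,-0.023,0,5],[0,0,0.525,0.0115,-0.0265,0,5],[0,0,0.6,0.014,-0.03,0,5],[0,0,0.64,0.0157,-0.0312,0,5],[0,0,0.64,0.0157,-0.0312,0.0015,5],[0,0,0.64,0.0157,-0.0312,0.0025,5],[0,0,0.64,0.0157,-0.0312,0.0025,5]]]'
python3 - <<'E'
from h import *
go(.4704,-.0364,.0845,.062)
print(np.round(ctrl.observe()["ft_force"],1))
E
```

```text
time_s: 27.35
position: [0.4776, -0.0655, 0.0868]
tool_rot: [-2.948, -1.083, 0.002]
ft_force: [-0.3, -0.2, -2.4]
grip_width: 0.0197
time_s: 28.55
position: [0.4706, -0.0312, 0.0843]
tool_rot: [-3.14, -0.103, 0.0]
ft_force: [0.6, 0.6, -0.7]
grip_width: 0.0197
turn [-0.      0.0002  0.0036] shift [-0.0005  0.0052 -0.0002] at [ 0.4706 -0.0312  0.0843] yaw 0.0656 j [-0.13  0.6   2.16  0.    0.37  1.37]
[ 0.6  0.6 -0.7]
```

```bash
python3 -m pendant '[[[0,0,0,0,0,0,25],[0,0,0,0,0,0,45],[0,0,0,0,0,0,50],[0,0,0,0,0,0,50],[0,0,0,0,0,-0.05,50],[0,0,0,0,0,-0.1,50],[0,0,0,0,0,-0.17,80],[0,0,0,0,0,-0.17,100],[0,0,0,0,0,-0.17,100]]]'
python3 - <<'E'
from h import *
d=cam("wrist");np.save("w17.npy",d,allow_pickle=True);save(d,"w17.png")
go(.47,-.43,.25,-.15)
E
```

```text
time_s: 29.45
position: [0.4721, -0.0312, 0.2576]
tool_rot: [3.139, 0.102, 0.009]
ft_force: [-0.4, -0.5, -0.3]
grip_width: 0.0831
turn [ 0.0003 -0.0033  0.2149] shift [-0.0271  0.398   0.0059] at [ 0.4712 -0.0311  0.2558] yaw 0.0649 j [-0.13  0.3   2.05  0.    0.8   1.38]
```

Run:
```python
from clip import *
d=np.load("w17.npy",allow_pickle=True).item()
c,y=lab(d,(318,220))
o=c+.041*np.array([np.cos(y),np.sin(y)]);v=np.array([.5255,-.037])-o
print("leg in clip",np.cos(y)*v[0]+np.sin(y)*v[1],-np.sin(y)*v[0]+np.cos(y)*v[1])
```

```text
label [317.6, 201.6] [ 0.4591 -0.0328] size [44.6 15. ] yaw 0.0666 origin if label@-41 [ 0.5  -0.03]
leg in clip 0.024966862582200492 -0.008644102574075151
```

Green's leg is at (25, −9) mm in its clip frame, as planned. Next is blue.

```bash
python3 -m pendant '[[[0,0,0.215,0,0.398,0.005,100],[0,0,0.215,0.02,0.398,0.005,100],[0,0,0.215,-0.026,0.398,0.005,100],[0,0,0.215,-0.026,0.398,0.005,100],[0,0,0.215,-0.026,0.398,0.005,100],[0,0,0.215,-0.026,0.398,0.005,100],[0,0,0.215,-0.026,0.398,0.005,100],[0,0,0.215,-0.026,0.398,0.005,100],[0,0,0.215,-0.026,0.398,0.005,100],[0,0,0.215,-0.026,0.398,0.005,100],[0,0,0.215,-0.026,0.398,0.005,100]]]'
python3 - <<'E'
from clip import *
d=cam("wrist");np.save("w18.npy",d,allow_pickle=True);save(d,"w18.png")
b,l=blobs(d,"blue",80,9000);print(b)
px=[x[0] for x in b if x[1][4]>150]
for p in px:
  try:
    c,y=lab(d,p);o=c+.011*np.array([np.cos(y),np.sin(y)]);go(o[0],o[1],.083,y)
  except Exception as e: print(e)
E
```

```text
time_s: 30.6
position: [0.47, -0.4287, 0.248]
tool_rot: [-3.131, 0.235, 0.003]
ft_force: [0.1, 0.3, -0.0]
grip_width: 0.0853
[([376.9, 111.6], [360, 72, 38, 82, 1202])]
label [380.7, 112.7] [ 0.5258 -0.4902] size [45.7 14.8] yaw 0.0264 origin if label@-41 [ 0.5668 -0.4891]
turn [-0.0014  0.0013 -0.1758] shift [0.0751 0.051  0.1653] at [ 0.4703 -0.4285  0.2485] yaw -0.1494 j [-0.79  0.52  1.68  0.    0.94  0.93]
```

Blue had been knocked aside, to label (0.526, −0.490), so I use the fresh measurement.

```bash
python3 -m pendant '[[[0,0,-0.15,0.04,0.03,0.05,60],[0,0,-0.176,0.075,0.051,0.08,60],[0,0,-0.176,0.075,0.051,0.12,60],[0,0,-0.176,0.075,0.051,0.15,60],[0,0,-0.176,0.075,0.051,0.165,60],[0,0,-0.176,0.075,0.051,0.165,60],[0,0,-0.176,0.075,0.051,0.165,10],[0,0,-0.176,0.075,0.051,0.165,5],[0,0,-0.176,0.075,0.051,0.165,5],[0,0,-0.176,0.075,0.051,0.165,5],[0,0,-0.176,0.075,0.051,0.165,5],[0,0,-0.176,0.075,0.051,0.165,5]]]' 80; python3 -m pendant '[[[0,0,0,0,0,-0.02,5],[0,0,0,0,0,-0.06,5],[0,0,0,0,0,-0.1,5],[0,0,0,0,0,-0.1,5]]]';python3 - <<'E'
from h import *
import math
f=.42;L=np.array([.5308,-.127])
u=np.array([math.cos(f),math.sin(f)]);n=np.array([-u[1],u[0]])
for xl in (102,10): p=L-u*(xl+30)/1e3+n*.008;print(xl,p,np.hypot(*p));go(p[0],p[1],.17 if xl>50 else .083,f)
print(ctrl.observe()["grip_width"])
E
```

```text
time_s: 31.85
position: [0.5379, -0.4922, 0.0874]
tool_rot: [3.139, 0.04, 0.004]
ft_force: [-0.5, 2.4, 8.0]
grip_width: 0.0189
time_s: 32.25
position: [0.5392, -0.4938, 0.1926]
tool_rot: [3.133, 0.04, 0.012]
ft_force: [0.8, -0.9, -0.4]
grip_width: 0.0194
102 [ 0.40701018 -0.17351967] 0.44245492296394473
turn [ 0.0093 -0.0059 -0.3942] shift [-0.1241 -0.3237  0.0191] at [ 0.5392 -0.4938  0.1926] yaw 0.0258 j [-0.78  0.7   1.49 -0.    0.94  0.76]
10 [ 0.49101436 -0.13600571] 0.5095023579329192
turn [ 0.0093 -0.0059 -0.3942] shift [-0.0398 -0.3597  0.1064] at [ 0.5392 -0.4938  0.1926] yaw 0.0258 j [-0.78  0.7   1.49 -0.    0.94  0.76]
0.01939745698184731
```

```bash
python3 -m pendant '[[[0,0,-0.1,-0.02,-0.1,0.01,5],[0,0,-0.2,-0.06,-0.2,0.02,5],[0,0,-0.3,-0.1,-0.28,0.02,5],[0,0,-0.394,-0.124,-0.324,0.02,5],[0,0,-0.394,-0.124,-0.324,0.02,5],[0,0,-0.394,-0.124,-0.324,0.02,5],[0,0,-0.394,-0.124,-0.324,0.02,5],[0,0,-0.394,-0.124,-0.324,0.02,5],[0,0,-0.394,-0.124,-0.324,0.02,5],[0,0,-0.394,-0.124,-0.324,0.02,5],[0,0,-0.394,-0.124,-0.324,0.02,5]]]'
python3 - <<'E'
from clip import *
go(.407,-.1735,.0885,.42)
d=cam("wrist");np.save("w19.npy",d,allow_pickle=True);save(d,"w19.png")
s=ctrl.observe();P=np.array(s["position"]);print(s["grip_width"],np.round(s["ft_force"],1))
b,l=blobs(d,"w",200,5000,[(0,0,110),(180,80,255)]);print(b)
d0=np.load("w15.npy",allow_pickle=True).item();print("green ref",[x for x in blobs(d0,"w",200,5000,[(0,0,110),(180,80,255)])[0]])
print("blue bar px",proj(d,(.5308,-.127,0)),proj(d,(.5308,-.127,.0465)))
E
```

```text
time_s: 33.35
position: [0.4056, -0.1719, 0.1648]
tool_rot: [3.072, 0.653, 0.002]
ft_force: [0.8, 0.4, -1.4]
grip_width: 0.0191
turn [ 0.0014 -0.0011 -0.0011] shift [0.0005 0.0019 0.0763] at [ 0.4056 -0.1719  0.1648] yaw 0.4189 j [-0.47  0.42  2.19 -0.    0.53  0.68]
0.019006582877030036 [-0.6  1.3 -1.6]
[([135.3, 43.3], [116, 1, 41, 86, 2026]), ([282.1, 267.5], [272, 246, 20, 49, 554]), ([354.3, 267.7], [345, 246, 21, 49, 563]), ([318.4, 295.8], [301, 251, 34, 92, 2920])]
green ref [([568.2, 14.2], [536, 0, 68, 42, 1552]), ([443.6, 86.8], [432, 79, 24, 15, 263]), ([281.5, 267.4], [271, 246, 21, 49, 553]), ([355.0, 267.6], [345, 246, 21, 49, 562]), ([318.4, 298.1], [301, 253, 35, 93, 3115]), ([25.5, 355.6], [0, 337, 53, 40, 273]), ([12.4, 380.8], [0, 359, 36, 40, 773])]
blue bar px [332.29508485   2.7289181 ] [336.26825294 -24.8044913 ]
```

```bash
python3 -m pendant '[[[0,0,-0.001,0.0005,0.0019,0.04,5],[0,0,-0.001,0.0005,0.0019,0.065,5],[0,0,-0.001,0.0005,0.0019,0.0755,5],[0,0,-0.001,0.0005,0.0019,0.0755,5],[0,0,-0.001,0.0005,0.0019,0.0755,5]]]'; python3 -m pendant '[[[0,0,0,0.02,0,0,5],[0,0,0,0.03,0,0,5],[0,0,0,0.038,0,0,5],[0,0,0,0.046,0,0,5],[0,0,0,0.053,0,0,5],[0,0,0,0.06,0,0,5],[0,0,0,0.066,0,0,5],[0,0,0,0.072,0,0,5],[0,0,0,0.078,0,0,5],[0,0,0,0.083,0,0,5],[0,0,0,0.087,0,0,5],[0,0,0,0.087,0,0,5]]]'; python3 -m pendant '[[[0,0,0,0.003,0,0,5],[0,0,0,0.005,0,0,5],[0,0,0,0.006,0,0,5],[0,0,0,0.006,0,0,5]]]'
python3 - <<'E'
from h import *
go(.491,-.136,.0895,.42)
s=ctrl.observe();P=np.array(s["position"]);print(s["grip_width"],np.round(s["ft_force"],1))
d=cam("wrist");np.save("w20.npy",d,allow_pickle=True)
b,l=blobs(d,"w",200,5000,[(0,0,110),(180,80,255)]);print(b)
print(proj(d,(.5308,-.127,0.01)),proj(d,(.5308,-.127,.0465)))
E
```

```text
time_s: 33.9
position: [0.4061, -0.1727, 0.0891]
tool_rot: [-3.072, -0.655, 0.0]
ft_force: [0.1, 0.0, -0.9]
grip_width: 0.0197
time_s: 35.1
position: [0.4859, -0.1365, 0.0889]
tool_rot: [3.072, 0.657, 0.001]
ft_force: [-0.3, -0.1, -1.4]
grip_width: 0.0187
time_s: 35.5
position: [0.4909, -0.1343, 0.0889]
tool_rot: [-3.072, -0.656, -0.0]
ft_force: [0.6, 0.4, -1.3]
grip_width: 0.0185
turn [-0.     -0.      0.0008] shift [-0.0006  0.0016 -0.0006] at [ 0.4909 -0.1343  0.0889] yaw 0.4208 j [-0.33  0.62  2.08  0.    0.44  0.82]
0.01854932701067307 [ 0.6  0.4 -1.3]
[([489.2, 18.7], [436, 0, 101, 52, 3288]), ([344.8, 57.3], [315, 40, 54, 36, 749]), ([128.4, 103.3], [101, 93, 57, 21, 968]), ([373.4, 187.4], [353, 144, 33, 68, 894]), ([75.5, 240.5], [54, 191, 45, 101, 3022]), ([282.1, 267.5], [271, 246, 22, 49, 562]), ([354.4, 267.7], [345, 246, 21, 49, 573]), ([317.9, 297.7], [302, 253, 34, 92, 2996])]
[338.41696744 176.5793746 ] [344.65037352 197.30781355]
```

```bash
python3 -m pendant '[[[0,0,0,0.001,0,0,5],[0,0,0,0.0025,0,0,5],[0,0,0,0.0025,0,0,5]]]'; python3 -m pendant '[[[0,0,0,-0.008,0,0,5],[0,0,0,-0.016,0,0,5],[0,0,0,-0.016,0,0,5]]]'; python3 -m pendant '[[[0,0,0.075,0.001,-0.004,0,5],[0,0,0.15,0.002,-0.008,0,5],[0,0,0.225,0.0033,-0.012,0,5],[0,0,0.3,0.005,-0.016,0,5],[0,0,0.36,0.0063,-0.019,0,5],[0,0,0.36,0.0063,-0.019,0.001,5],[0,0,0.36,0.0063,-0.019,0.002,5],[0,0,0.36,0.0063,-0.019,0.002,5]]]'; python3 -m pendant '[[[0,0,0,0,0,0,25],[0,0,0,0,0,0,45],[0,0,0,0,0,0,50],[0,0,0,0,0,0,50],[0,0,0,0,0,-0.05,50],[0,0,0,0,0,-0.1,50],[0,0,0,0,0,-0.17,80],[0,0,0,0,0,-0.17,100],[0,0,0,0,0,-0.17,100]]]';  python3 - <<'E'
from clip import *
d=cam("wrist");np.save("w21.npy",d,allow_pickle=True)
for col,px,L in (("blue",(318,205),(.5308,-.127)),("green",(215,205),(.5258,-.037))):
    c,y=lab(d,px);o=c+.041*np.array([np.cos(y),np.sin(y)]);v=np.array(L)-o
    print(col,"leg in clip",(np.cos(y)*v[0]+np.sin(y)*v[1]).round(4),(-np.sin(y)*v[0]+np.cos(y)*v[1]).round(4))
    # rectified patch of the loop at z=.007, text of brightness: sample gate midline
    def P(x,yy,z=.007): return proj(d,(o[0]+np.cos(y)*x-np.sin(y)*yy,o[1]+np.sin(y)*x+np.cos(y)*yy,z))
    hsv=cv2.cvtColor(d["color"],cv2.COLOR_RGB2HSV)
    for x in range(80,-8,-6):
        print("%3d "%x+"".join("#" if (lambda q:0<=q[0]<640 and 0<=q[1]<400 and hsv[int(q[1]),int(q[0]),1]<70)(P(x/1e3,k/1e3)) else "." for k in range(30,-31,-3)))
go(.44,-.15,.3,0.06)
E
```

```text
time_s: 35.85
position: [0.4933, -0.1333, 0.0889]
tool_rot: [3.072, 0.656, 0.0]
ft_force: [0.7, 0.0, -0.8]
grip_width: 0.0189
time_s: 36.15
position: [0.4769, -0.1401, 0.0888]
tool_rot: [-3.072, -0.655, 0.002]
ft_force: [-0.2, -0.4, -1.6]
grip_width: 0.0191
time_s: 36.95
position: [0.4764, -0.1201, 0.0868]
tool_rot: [-3.14, -0.098, 0.0]
ft_force: [-0.1, 0.0, -2.0]
grip_width: 0.0197
time_s: 37.85
position: [0.4779, -0.1204, 0.2602]
tool_rot: [3.138, 0.096, 0.009]
ft_force: [-0.2, 0.6, 0.2]
grip_width: 0.0833
label [317.3, 201.3] [ 0.4641 -0.1218] size [45.1 14.1] yaw 0.0593 origin if label@-41 [ 0.505  -0.1194]
blue leg in clip 0.0253 -0.0091
 80 .....................
 74 ....######...........
 68 ..####..##...........
 62 .####....###.........
 56 .####...........####.
 50 .####...........####.
 44 .####...........####.
 38 .####...........####.
 32 .####...........####.
 26 .####...........####.
 20 .####...........####.
 14 .####............###.
  8 .####............###.
  2 .###################.
 -4 ..##################.
label [220.9, 200.8] [ 0.4597 -0.0322] size [45.  14.7] yaw 0.0737 origin if label@-41 [ 0.5005 -0.0292]
green leg in clip 0.0246 -0.0097
 80 .....................
 74 ....####.............
 68 ..#####..............
 62 .####.......###......
 56 .####.........#######
 50 .####............####
 44 .####............###.
 38 .####............###.
 32 .####............###.
 26 .####.......###..###.
 20 ..###............###.
 14 .####............###.
  8 .####............###.
  2 ..##################.
 -4 ..##################.
turn [ 0.0012 -0.0031  0.0009] shift [-0.0387  0.0276 -0.0418] at [ 0.4771 -0.1201  0.2583] yaw 0.0609 j [-0.31  0.32  2.   -0.    0.82  1.2 ]
```

Run:
```python
from h import *
t=cam("top");s=cam("scene");w=cam("wrist")
t0=cv2.imread("pics/top0.png")[:,:,::-1];s0=cv2.imread("pics/scene0.png")[:,:,::-1]
print("yellow top",blobs(t,"yellow",8,3000)[0],"\nscene",blobs(s,"yellow",8,3000)[0])
D=np.abs(s["color"].astype(int)-s0).max(2)>45
n,l,st,ce=cv2.connectedComponentsWithStats(cv2.morphologyEx(D.astype(np.uint8),cv2.MORPH_OPEN,np.ones((3,3))))
print("changes",[(ce[i].round().tolist(),int(st[i][4])) for i in range(1,n) if st[i][4]>25])
h=cv2.cvtColor(w["color"],cv2.COLOR_RGB2HSV);m=cv2.inRange(h,np.array((5,130,80)),np.array((19,255,255)))
for c in cv2.findContours(m,0,2)[0]:
    if cv2.contourArea(cv2.convexHull(c))>300:
        e=cv2.fitEllipse(cv2.convexHull(c));print("orange",e,on(w,e[0],.055))
```

```text
yellow top [([214.8, 87.0], [190, 64, 50, 47, 2160]), ([380.6, 112.5], [371, 103, 20, 20, 392]), ([470.8, 131.7], [467, 129, 8, 6, 37]), ([300.8, 187.4], [299, 172, 5, 30, 125])] 
scene [([345.9, 1.5], [343, 0, 7, 4, 25]), ([352.9, 231.9], [349, 218, 9, 28, 131]), ([230.0, 291.5], [217, 281, 27, 27, 430])]
changes [([145.0, 10.0], 392), ([290.0, 57.0], 4893), ([348.0, 4.0], 68), ([429.0, 38.0], 4169), ([392.0, 15.0], 29), ([343.0, 26.0], 167), ([152.0, 40.0], 429), ([135.0, 30.0], 28), ([177.0, 41.0], 339), ([341.0, 64.0], 90), ([372.0, 78.0], 187), ([400.0, 83.0], 167), ([164.0, 115.0], 206), ([318.0, 165.0], 8262), ([401.0, 125.0], 48), ([275.0, 132.0], 30), ([359.0, 140.0], 129), ([367.0, 151.0], 276), ([269.0, 182.0], 76), ([370.0, 186.0], 41), ([187.0, 200.0], 294), ([258.0, 196.0], 60), ([266.0, 205.0], 87), ([328.0, 207.0], 57), ([296.0, 224.0], 103), ([331.0, 230.0], 114), ([171.0, 226.0], 35), ([217.0, 242.0], 544), ([433.0, 241.0], 365), ([312.0, 257.0], 279)]
```

Run:
```python
from h import *
s=cam("scene");t=cam("top")
print("orange",[b for b in blobs(s,"orange",30)[0]],[b for b in blobs(t,"orange",20)[0]][:3],"expected px",proj(s,(.665,-.03,.05)),"red tab",[b for b in blobs(s,"red",30,200)[0]])
print(ctrl.observe()["time_s"],ctrl.hand_in())
```

```text
orange [([218.4, 146.1], [207, 138, 24, 18, 184]), ([312.1, 260.1], [304, 249, 17, 19, 157])] [([328.6, 157.5], [322, 151, 14, 11, 37]), ([456.0, 283.0], [442, 274, 31, 20, 85])] expected px [312.32099244 254.06140633] red tab [([438.2, 197.5], [435, 193, 8, 10, 73]), ([411.1, 277.4], [405, 271, 14, 14, 154])]
the job is handed in; nothing more can be done
38.15 None
```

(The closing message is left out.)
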